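Take the Dewar jug away from under the cold trap

ROBOT

A 6-joint arm with a two-finger parallel gripper is mounted at the origin on a cart in front of the work surface, level with it; the furniture and walls round the work are solid. World frame = base frame: x ahead of the robot, y to its left, z up, the work surface at z = 0. Lengths are in m, angles in rad, forces in N, time in s.
With the tool pointing down it reaches from about 0.35 to 0.775 m from the base axis. Payload 5.5 kg.
Tool frame: the origin (TCP) lies at the very end of the fingers, on their centre line; the grasp point (between the pads) lies 19 mm behind it; x points along the fingers, y is the direction in which the jaws open and shut, and the axes are right-handed (so a half turn about x gives the same grasp; the last joint's range is limited). The gripper opens to 85 mm and grips with 20 to 120 N. Pads are 22 mm wide; open, the fingers measure 114 mm over their backs; the gripper's body (76 mm by 85 mm) begins 54 mm behind the grasp point. The pads swing forward as they close: fully open they stand 13 mm farther back than shut.
Start: joints at [1.031, 0.313, 0.046, 1.304, 0, 1.431], TCP at [0.224, 0.53, 0.193] pointing down, gripper open.
Joint ranges: [-2.76, 2.76], [-0.86, 1.69], [-1.03, 1.26], [-2.2, 2.34], [-1.47, 1.5], [-3.14, 3.14]. Speed limits (rad/s): [2.57, 2.57, 3.14, 3.14, 3.14, 3.14].

INTERFACE

Orientations are given as a unit quaternion [w, x, y, z].
In Python, from workcell import env gives the robot as it stands.
- The arm moves only by the tool servo_tool, never from a script. Its argument "increments" is a list of rows, each an object with "offset": the shift along the tool's x, y, z in cm, a list of three; "yaw": the turn about the tool's x in degrees. In form: [{"offset": [x, y, z], "yaw": yaw}, ...]. A call has exactly 8 rows; each row is the pose to reach, as a shift and turn from the pose commanded when the call began, along the tool's axes at that moment; what a row does not reach only later rows make up. A row lasts 1/10 s, in which the tool goes at most 50 mm and 8.59 degrees, less where a joint would pass 70% of its speed; a pose out of reach is approached as far as the arm can. A call with a gripper value outside its range is refused whole. "claw" is the opening, from 0 (shut) to 1 (fully open), set as the call begins (left out, the last holds). The fingers move at their own pace and stop on an object; "force" is the grip in N (left out, the last holds). Time passes only in rows, so rows that repeat a pose let the fingers close, or fill a call up. It gives the time, the measured TCP pose, the force and the opening at its end, in the units of the state.
- env.get_state(): the state, without advancing time (a new reading comes with each control period).
- env.read_camera(name): name is "side" or "top"; returns (picture, depth): 384x512x3 uint8, red, green, blue; 384x512 float32, m along the optical axis (not along the pixel's ray), 0 where there is no reading.
- env.camera_model(name): a dict with "vertical_fov" (degrees; the focal length in pixels is half the picture's height over the tangent of half this angle, whatever the lens; pixels are square), "cx", "cy" (the principal point, pixels), "D" ([k1, k2, p1, p2, k3] as OpenCV has them; the pictures are not rectified), "world_from_camera" (4x4, takes a point from camera to world coordinates). Camera axes: x right, y up, looking along -z (the intrinsics and any distortion apply to the point x, -y, -z); pixel columns grow to the right and rows downward; lengths in m; the calibration is good to about 2 mm. A picture is of the moment at which its call begins. camera_model takes no time and is no camera call.
- env.hand_in(): hands the job in, once; it reports no verdict.
The state is a dict: "clock": time; "joint_pos": joint angles; "qvel": joint speeds; "tau": joint torques, N m; "tcp_pos": TCP position; "orientation": TCP orientation; "wrist_force": force on the tool from outside, world axes, zero at the start; "ft_torque": the same for the moment, N m; "finger_gap": finger opening in m.
Only numpy, scipy, OpenCV 4.12 (cv2) and the standard library are available. Lean on these libraries where they do the work, as an engineer would, in place of code of your own. Each camera call takes 0.05 s, during which the arm holds its last target.

TASK

The cold trap is finished with. Bring the trap stand's sliding platform all the way down, so that the Dewar jug comes clear of the glass trap; then lift the jug off the platform by its handle without knocking the glass, and stand it upright in the middle of the round cork pad, put down rather than dropped. Leave the other things on the bench where they are.

Things in the scene. Friction and masses are not known exactly. Their poses are not given: they have to be found in the camera images.
- lift_bar (a point): Middle of the bare aluminium hand bar of the stand's lift (a horizontal round bar, 16 mm diameter; its thicker grip is 70 mm long and this point is at the middle of it, on the bar's axis). It sticks out sideways from the dished platform, 113 mm from the platform's centre, and moves up and down with it. Axes: y points outwards along the bar, z up, x towards the stand's column (away from the robot).
- lift (a joint): Travel of the platform down the column, in m: 0 is the upper stop, 0.100 the lower stop. It has no spring; a friction clutch holds it wherever it is left, also under the jug, and about 10 N down on the bar moves it.
- platform (a point): Centre of the upper face of the round platform on which the Dewar jug stands (107 mm across, with a raised rim 5 mm high and 92 mm across inside). 145 mm above the bench at the upper stop, 45 mm at the lower stop. Axes like lift_bar's; the steel column (16 mm diameter, 460 mm tall) stands 112 mm from it along x. The stand's base plate does not move.
- trap_tip (a point): Lowest point of the clear glass cold trap, a round-ended tube 30 mm in diameter and 208 mm long that hangs upright in the stand's clamp straight over the platform's centre, fixed; its tip is 240 mm above the bench, so it reaches into the jug when the platform is up and is 45 mm above the jug's rim when the platform is down.
- cold_trap: The glass cold trap itself; its origin is the same point as trap_tip, z up along the tube.
- dewar: The Dewar jug: a round aluminium vessel, open at the top, with a black collar at the rim, 150 mm tall, 82 mm in diameter (86 mm at the collar), about 0.3 kg, with one black D-shaped handle. Origin: centre of its underside. z points up along its axis, x points from the handle to the axis (the handle is on the -x side).
- dewar_handle (a point): Middle of the upright grip of the jug's handle: a bar 80 mm tall, 18 mm wide (along the jug's y) and 13 mm thick (along x), 88.5 mm from the jug's axis on its -x side and 84 mm above its underside; the handle's top is 124 mm above the underside. The gap between grip and jug is 41 mm. Axes are the jug's.
- pad_top (a point): Centre of the top of the round cork pad, 140 mm in diameter, 8 mm thick, lying fixed on the bench to the left or right of the stand; z up. The instrument cases behind it begin about 0.55 m ahead of the robot base.
- filter_box: Closed white carton, 70 x 100 x 45 mm, standing on the other side of the stand from the pad; origin at the centre of its underside. To be left alone.
- bottle_100_a: Small clear bottle with a blue cap, 56 mm in diameter, 108 mm tall; origin at the centre of its underside. To be left alone.
- bottle_amber: Small brown bottle with a black cap, 60 mm in diameter, 122 mm tall; origin at the centre of its underside. To be left alone.
- vial_carton: Small open carton of vials, 91 x 108 x 67 mm; origin at its underside. To be left alone.
- wash_bottle: White wash bottle with a bent spout, 108 x 67 x 215 mm; origin at its underside. To be left alone.
- spanner_2: Open-ended steel spanner lying on the bench, 28 x 160 x 5 mm; origin at the middle of its underside. To be left alone.

How it is judged:
By the outcome, as a careful person would: the job done as asked, in the order asked, and still so for the second after the job is handed in, with the robot touching nothing.
It also fails if it takes over 59 s, if anything falls off the work surface, if the arm or the gripper's body presses on something with over 40 N, if the wrist force passes 120 N, or if a joint passes its speed limit or range.

## Working session

There is one attempt and no reset: what is moved stays moved. The work goes in short steps, Python scripts to look and compute and a tool call to move; the robot and the scene stay as the last step left them, time stands still between calls to the robot, and variables do not carry over. Pictures are saved under pics/ and viewed, and the job is handed in when it is done.

Besides the shell and the picture viewer there is one more tool, called as name(argument=value, ...) on one line, values as JSON. servo_tool: Moves the arm, as the interface text tells. Its arguments: {"type":"object","properties":{"increments":{"type":"array","items":{"type":"object","properties":{"offset":{"type":"array","items":{"type":"number"}},"yaw":{"type":"number"}}}},"claw":{"type":"number"},"force":{"type":"number"}},"required":["increments"]}

```bash
ls; mkdir -p pics; cat > h.py <<'E'
import numpy as np, cv2
from workcell import env
def K(name):
    m=env.camera_model(name); f=192/np.tan(np.radians(m['vertical_fov'])/2)
    return np.array([[f,0,m['cx']],[0,f,m['cy']],[0,0,1]]),np.array(m['D'],float),np.array(m['world_from_camera'])
def ray(name,u,v):
    k,D,T=K(name); p=cv2.undistortPoints(np.array([[[u,v]]],float),k,D)[0,0]
    d=T[:3,:3]@np.array([p[0],-p[1],-1]); return T[:3,3],d
def at_z(name,u,v,z):
    o,d=ray(name,u,v); return o+d*(z-o[2])/d[2]
def at_d(name,u,v,dep):
    o,d=ray(name,u,v); return o+d*dep
def tri(n1,p1,n2,p2):
    o1,d1=ray(n1,*p1);o2,d2=ray(n2,*p2)
    A=np.stack([d1,-d2],1); s=np.linalg.lstsq(A,o2-o1,rcond=None)[0]
    a=o1+d1*s[0];b=o2+d2*s[1]; return (a+b)/2,np.linalg.norm(a-b)
def proj(name,P):
    k,D,T=K(name); q=np.linalg.inv(T)@np.append(P,1); q=np.array([[q[0],-q[1],-q[2]]])
    return cv2.projectPoints(q,np.zeros(3),np.zeros(3),k,D)[0][0,0]
def snap(tag):
    for n in('side','top'):
        im,d=env.read_camera(n); cv2.imwrite(f'pics/{n}_{tag}.png',im[:,:,::-1]); np.save(f'{n}_{tag}.npy',d)
E
python3 - <<'E'
from h import *
snap('0')
for n in('side','top'): print(n,[x.round(3).tolist() for x in K(n)])
print(env.get_state())
E
```

```text
pics
side [[[452.86, 0.0, 259.515], [0.0, 452.86, 186.574], [0.0, 0.0, 1.0]], [-0.029, 0.0, 0.0, 0.0, 0.0], [[-0.96, 0.104, -0.261, 0.101], [-0.281, -0.386, 0.879, 1.273], [-0.01, 0.917, 0.4, 0.769], [0.0, 0.0, 0.0, 1.0]]]
top [[[419.986, 0.0, 255.811], [0.0, 419.986, 200.323], [0.0, 0.0, 1.0]], [0.018, 0.0, 0.0, 0.0, 0.0], [[0.014, 0.995, -0.094, 0.357], [-1.0, 0.016, 0.026, -0.045], [0.027, 0.094, 0.995, 1.433], [0.0, 0.0, 0.0, 1.0]]]
{'clock': 0.1, 'joint_pos': array([ 1.03139170e+00,  3.13972857e-01,  4.50889041e-02,  1.30358657e+00,
       -1.23011121e-05,  1.43116867e+00]), 'qvel': array([-0.00084972, -0.00138852,  0.00095139, -0.00131972, -0.00043215,
       -0.00115604]), 'tau': array([ 2.90322081e-03, -4.81725204e+01,  2.99244708e+01,  1.28070338e-02,
       -1.04994272e-04,  2.15497823e-05]), 'tcp_pos': array([0.22355742, 0.52920174, 0.19196952]), 'orientation': array([ 0.69283412,  0.13984352,  0.69322017, -0.14096267]), 'wrist_force': array([ 1.30074576, -0.91356471,  0.23240265]), 'ft_torque': array([-0.03918205,  0.00357248, -0.07209726]), 'finger_gap': 0.0856334088740822}
```

View pics/side_0.png

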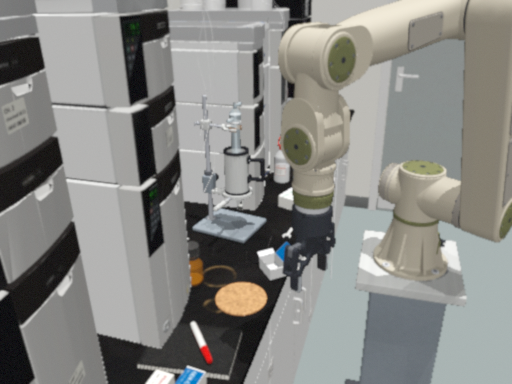

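View pics/top_0.png

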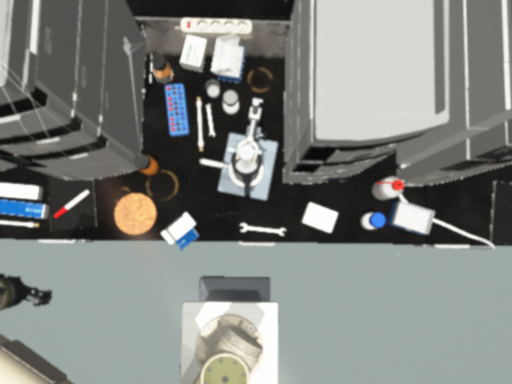

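```bash
python3 - <<'E'
import cv2
a=cv2.imread('pics/side_0.png')[85:250,170:300]; cv2.imwrite('pics/c1.png',cv2.resize(a,None,fx=4.5/1.25,fy=3.6,interpolation=cv2.INTER_CUBIC))
a=cv2.imread('pics/top_0.png')[90:240,100:300]; cv2.imwrite('pics/c2.png',cv2.resize(a,None,fx=4,fy=4,interpolation=cv2.INTER_CUBIC))
E
```

```text
(no output)
```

View pics/c1.png

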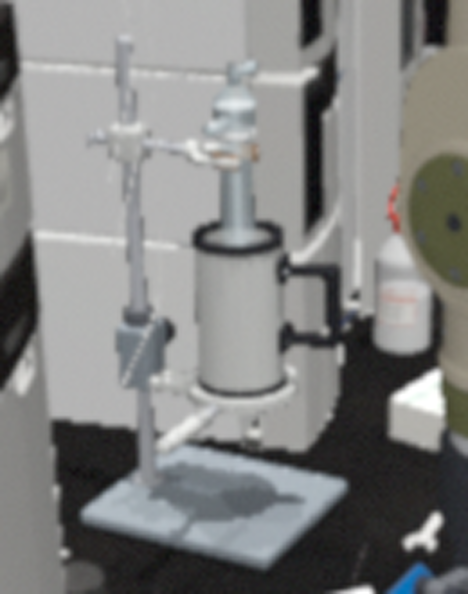

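View pics/c2.png

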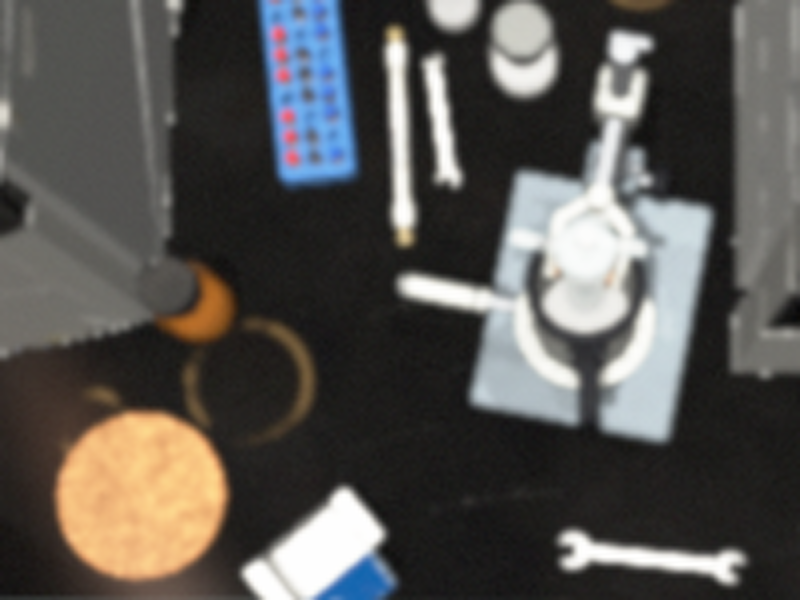

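```bash
python3 - <<'E'
from h import *
t=lambda x,y:(100+(x+.5)/4-.5,90+(y+.5)/4-.5)
s=lambda x,y:(170+(x+.5)/3.6-.5,85+(y+.5)/3.6-.5)
np.set_printoptions(precision=4,suppress=True)
print('bar mid',tri('side',s(189,428),'top',t(445,294)))
print('bar end',tri('side',s(163,447),'top',t(402,284)))
print('bar in',tri('side',s(216,409),'top',t(490,303)))
print('handle outer top',tri('side',s(338,268),'top',t(590,425)))
for z in(.145,.15,.26,.269): print(z,at_z('top',*t(590,425),z),at_z('top',*t(445,294),z),at_z('top',*t(584,325),z))
print('pad',at_z('top',*t(142,495),.008), at_z('side',241.5,298.5,.008),tri('side',(241.5,298.5),'top',t(142,495)))
d=np.load('top_0.npy');ds=np.load('side_0.npy')
for n,p,D in(('top',t(590,425),d),('top',t(590,400),d),('top',t(445,294),d),('top',t(142,495),d),('side',s(189,428),ds),('side',s(334,305),ds),('side',s(240,320),ds),('side',s(240,240),ds)):
  u,v=map(round,p); print(n,p,at_d(n,u,v,D[v,u]))
# rim of jug in side: 
# base plate corners
for c in((517,170),(713,205),(668,441),(470,405)): print(at_z('top',*t(*c),.012))
print('bottles', at_z('top',*t(170,285),.122), at_z('top',*t(340,490),.067))
E
```

```text
bar mid (array([0.5894, 0.0608, 0.1447]), np.float64(0.006600949597734524))
bar end (array([0.599 , 0.0951, 0.1408]), np.float64(0.0032247796715269643))
bar in (array([0.5796, 0.025 , 0.1487]), np.float64(0.01203118768103537))
handle outer top (array([ 0.48  , -0.0515,  0.265 ]), np.float64(0.00017370477460212358))
0.145 [ 0.4925 -0.0521  0.145 ] [0.5926 0.0618 0.145 ] [ 0.5703 -0.0462  0.145 ]
0.15 [ 0.4919 -0.0521  0.15  ] [0.5917 0.0613 0.15  ] [ 0.5695 -0.0462  0.15  ]
0.26 [ 0.4804 -0.0515  0.26  ] [0.5716 0.0522 0.26  ] [ 0.5513 -0.0462  0.26  ]
0.269 [ 0.4795 -0.0515  0.269 ] [0.5699 0.0514 0.269 ] [ 0.5498 -0.0461  0.269 ]
pad [0.4412 0.3233 0.008 ] [0.4335 0.3352 0.008 ] (array([ 0.4395,  0.3249, -0.0005]), np.float64(0.004573913859756734))
top (247.125, 195.875) [ 0.4801 -0.0512  0.2597]
top (247.125, 189.625) [ 0.4961 -0.0509  0.2678]
top (210.875, 163.125) [0.5922 0.061  0.1495]
top (135.125, 213.375) [0.4423 0.3231 0.0108]
side (222.13888888888889, 203.52777777777777) [0.5861 0.0617 0.1432]
side (262.4166666666667, 169.36111111111111) [ 0.4832 -0.0435  0.2333]
side (236.30555555555554, 173.52777777777777) [ 0.5605 -0.008   0.2216]
side (236.30555555555554, 151.30555555555554) [ 0.5659 -0.0302  0.2922]
[0.7261 0.0135 0.012 ]
[ 0.6989 -0.1559  0.012 ]
[ 0.4938 -0.1194  0.012 ]
[0.5218 0.0494 0.012 ]
bottles [0.5997 0.2787 0.122 ] [0.4443 0.1493 0.067 ]
```

```bash
python3 - <<'E'
from h import *
np.set_printoptions(precision=3,suppress=True)
tcp=env.get_state()['tcp_pos']; az=np.arctan2(tcp[1],tcp[0])
r=np.array([np.cos(az),np.sin(az),0]);l=np.array([-np.sin(az),np.cos(az),0])
P=[]
for n in('side','top'):
  d=np.load(n+'_0.npy'); k,D,T=K(n)
  vv,uu=np.nonzero(d>0); p=cv2.undistortPoints(np.stack([uu,vv],1).astype(float)[:,None],k,D)[:,0]
  dd=d[vv,uu]; c=np.stack([p[:,0],-p[:,1],-np.ones(len(p))],1)*dd[:,None]
  P.append(c@T[:3,:3].T+T[:3,3])
W=np.concatenate(P); np.save('W0.npy',W)
q=W-tcp; R=np.stack([q@r,q@l,q[:,2]],1)
m=(np.hypot(R[:,0],R[:,1])<.25)&(R[:,2]>-.02)
R=R[m]
for z in np.arange(0,.5,.02):
  s=R[(R[:,2]>=z)&(R[:,2]<z+.02)]
  if len(s)>5: print(round(z,2),len(s),'radial',np.percentile(s[:,0],[1,99]),'lat',np.percentile(s[:,1],[1,99]))
# jug / glass / stand points
m=(abs(W[:,0]-.57)<.13)&(abs(W[:,1]+.04)<.14)
for z in np.arange(.0,.5,.02):
  s=W[m&(W[:,2]>=z)&(W[:,2]<z+.02)]
  if len(s)>5: print(round(z,2),len(s),s.min(0)[:2],s.max(0)[:2])
E
```

```text
0.04 75 radial [-0.051  0.056] lat [-0.011  0.014]
0.06 224 radial [-0.054  0.057] lat [-0.012  0.014]
0.08 183 radial [-0.066  0.074] lat [-0.014  0.016]
0.1 504 radial [-0.074  0.075] lat [-0.017  0.019]
0.12 498 radial [-0.071  0.072] lat [-0.019  0.022]
0.14 563 radial [-0.07  0.07] lat [-0.016  0.022]
0.16 375 radial [-0.038  0.039] lat [-0.038  0.04 ]
0.18 520 radial [-0.038  0.039] lat [-0.039  0.04 ]
0.2 681 radial [-0.039  0.037] lat [-0.039  0.04 ]
0.22 414 radial [-0.039  0.038] lat [-0.037  0.039]
0.24 615 radial [-0.039  0.039] lat [-0.039  0.04 ]
0.26 512 radial [-0.037  0.037] lat [-0.036  0.038]
0.28 512 radial [-0.022  0.044] lat [-0.023  0.041]
0.3 444 radial [-0.033  0.05 ] lat [-0.037  0.045]
0.32 738 radial [-0.032  0.051] lat [-0.044  0.051]
0.34 854 radial [-0.031  0.051] lat [-0.044  0.05 ]
0.36 819 radial [-0.032  0.049] lat [-0.042  0.049]
0.38 837 radial [-0.033  0.048] lat [-0.039  0.046]
0.4 725 radial [-0.035  0.046] lat [-0.029  0.039]
0.42 570 radial [-0.022  0.04 ] lat [-0.037  0.05 ]
0.44 999 radial [-0.111  0.048] lat [-0.044  0.057]
0.46 1551 radia
[... 353 characters left out ...]
]
0.14 912 [ 0.518 -0.18 ] [0.7 0.1]
0.16 425 [ 0.532 -0.179] [0.699 0.004]
0.18 425 [ 0.476 -0.179] [0.699 0.   ]
0.2 368 [ 0.477 -0.179] [0.7 0. ]
0.22 321 [ 0.476 -0.18 ] [0.7 0. ]
0.24 347 [ 0.476 -0.18 ] [0.7   0.001]
0.26 613 [ 0.478 -0.18 ] [0.699 0.001]
0.28 677 [ 0.53 -0.18] [0.7   0.001]
0.3 299 [ 0.547 -0.18 ] [ 0.699 -0.024]
0.32 250 [ 0.549 -0.18 ] [ 0.698 -0.026]
0.34 320 [ 0.549 -0.18 ] [ 0.7   -0.026]
0.36 706 [ 0.545 -0.18 ] [ 0.699 -0.015]
0.38 414 [ 0.547 -0.18 ] [0.7   0.004]
0.4 435 [ 0.549 -0.18 ] [0.699 0.005]
0.42 472 [ 0.55 -0.18] [ 0.697 -0.028]
0.44 430 [ 0.548 -0.18 ] [ 0.7   -0.033]
0.46 313 [ 0.547 -0.18 ] [ 0.699 -0.059]
0.48 316 [ 0.547 -0.18 ] [ 0.7   -0.164]
```

```bash
cat >> h.py <<'E'
from scipy.spatial.transform import Rotation as Ro
def go(target,ydir=None,st=None):
    """print tool-frame offset(cm), yaw(deg) to reach target TCP with tool y along +-ydir"""
    st=st or env.get_state(); q=st['orientation']; R=Ro.from_quat([q[1],q[2],q[3],q[0]]).as_matrix()
    o=R.T@(np.array(target)-st['tcp_pos'])*100
    yaw=0
    if ydir is not None:
        y=R.T@np.array([*ydir,0.]); yaw=np.degrees(np.arctan2(y[2],y[1])); yaw=(yaw+90)%180-90
    print('offset',o.round(2),'yaw',round(yaw,1),'axes x,y,z',R.T.round(3).tolist())
E
python3 - <<'E'
from h import *
np.set_printoptions(precision=3,suppress=True)
W=np.load('W0.npy')
m=(W[:,0]>.5)&(W[:,0]<.64)&(W[:,1]>.025)&(W[:,1]<.11)&(W[:,2]>.1)&(W[:,2]<.2)
s=W[m]; print(len(s),s.mean(0),s.min(0),s.max(0)); a=np.polyfit(s[:,1],s[:,0],1); print('slope deg',np.degrees(np.arctan(a[0])),np.polyval(a,[.03,.06,.095]))
t=lambda x,y:(100+(x+.5)/4-.5,90+(y+.5)/4-.5)
for c in((590,360),(590,420),(578,400),(602,400)): print(at_z('top',*t(*c),.269))
print(at_z('top',*t(527,300),.295),at_z('top',*t(643,300),.295),at_z('top',*t(513,320),.15),at_z('top',*t(657,320),.15))
go([.50,.07,.26],(.985,-.17)); go([.592,.076,.26],(.985,-.17))
E
```

```text
203 [0.591 0.065 0.145] [0.577 0.027 0.132] [0.606 0.103 0.155]
slope deg 9.724157194217906 [0.585 0.59  0.596]
[ 0.525 -0.051  0.269]
[ 0.483 -0.051  0.269]
[ 0.497 -0.043  0.269]
[ 0.497 -0.06   0.269]
[ 0.562 -0.007  0.295] [ 0.564 -0.086  0.295] [0.572 0.009 0.15 ] [ 0.574 -0.103  0.15 ]
offset [ -6.76 -31.55  43.34] yaw 76.9 axes x,y,z [[-0.001, -0.001, -1.0], [0.389, 0.921, -0.002], [0.921, -0.389, -0.0]]
offset [ -6.77 -27.42  51.58] yaw 76.9 axes x,y,z [[-0.001, -0.001, -1.0], [0.389, 0.921, -0.002], [0.921, -0.389, -0.0]]
```

servo_tool(increments=[{"offset": [-2, -2.5, 3.5], "yaw": 7}, {"offset": [-4, -5, 7], "yaw": 14}, {"offset": [-5.5, -8, 11], "yaw": 21}, {"offset": [-6.8, -11, 15], "yaw": 28}, {"offset": [-6.8, -13.5, 18.5], "yaw": 35}, {"offset": [-6.8, -16, 22], "yaw": 42}, {"offset": [-6.8, -18.5, 25.5], "yaw": 49}, {"offset": [-6.8, -21, 29], "yaw": 56}], claw=1)

```text
clock: 0.9
tcp_pos: [0.4096, 0.2217, 0.2606]
orientation: [0.545, 0.451, 0.545, -0.451]
wrist_force: [1.3, -0.1, 0.3]
finger_gap: 0.0851
```

```bash
python3 - <<'E'
from h import *
s=env.get_state();print(s['tcp_pos'],s['joint_pos'],s['clock'])
go([.5,.076,.26],(.985,-.17)); go([.592,.076,.26],(.985,-.17))
E
```

```text
[0.40964074 0.22167772 0.26063939] [ 3.23320750e-01  8.83961025e-02 -7.03578673e-02  1.41218373e+00
  1.23404784e-04  1.70556317e+00] 0.9
offset [ 0.06  6.15 16.  ] yaw 20.6 axes x,y,z [[-0.0, 0.0, -1.0], [0.982, 0.187, -0.0], [0.187, -0.982, -0.0]]
offset [ 0.06 15.18 17.73] yaw 20.6 axes x,y,z [[-0.0, 0.0, -1.0], [0.982, 0.187, -0.0], [0.187, -0.982, -0.0]]
```

servo_tool(increments=[{"offset": [0, 1.5, 3.5], "yaw": 4}, {"offset": [0, 3, 7], "yaw": 8}, {"offset": [0, 5, 10.5], "yaw": 12}, {"offset": [0, 7, 14], "yaw": 16}, {"offset": [0, 9.5, 16], "yaw": 20.6}, {"offset": [0, 12.5, 17.2], "yaw": 20.6}, {"offset": [0, 15.2, 17.7], "yaw": 20.6}, {"offset": [0, 15.2, 17.7], "yaw": 20.6}])

```text
clock: 1.7
tcp_pos: [0.5949, 0.078, 0.2586]
orientation: [-0.456, -0.54, -0.457, 0.54]
wrist_force: [-0.7, 0.5, -1.1]
finger_gap: 0.0857
```

```bash
python3 - <<'E'
from h import *
snap('1')
go([.592,.076,.132],(.985,-.17))
a=cv2.imread('pics/side_1.png')[60:260,150:350]; cv2.imwrite('pics/c3.png',cv2.resize(a,None,fx=3,fy=3,interpolation=cv2.INTER_CUBIC))
E
```

```text
offset [12.76  0.07  0.27] yaw 0.3 axes x,y,z [[-0.002, 0.0, -1.0], [0.986, -0.165, -0.002], [-0.165, -0.986, 0.0]]
```

View pics/c3.png

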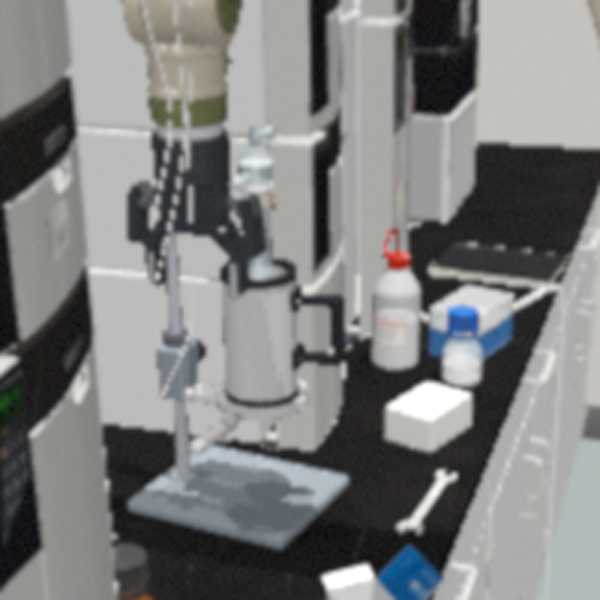

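View pics/top_1.png

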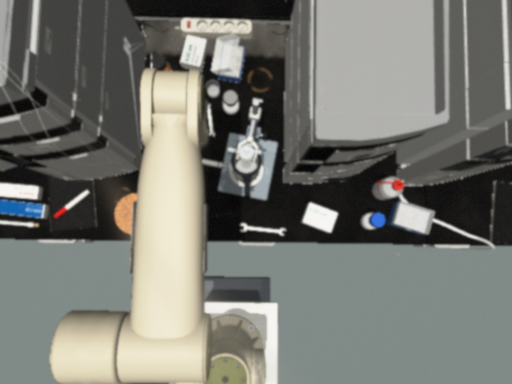

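servo_tool(increments=[{"offset": [2.5, 0, 0.1], "yaw": 0}, {"offset": [5, 0, 0.2], "yaw": 0}, {"offset": [7, 0, 0.2], "yaw": 0}, {"offset": [9, 0, 0.2], "yaw": 0}, {"offset": [10.5, 0, 0.2], "yaw": 0}, {"offset": [11.7, 0, 0.2], "yaw": 0}, {"offset": [12.6, 0, 0.2], "yaw": 0}, {"offset": [12.6, 0, 0.2], "yaw": 0}])

```text
clock: 2.6
tcp_pos: [0.5909, 0.0771, 0.1339]
orientation: [-0.456, -0.539, -0.457, 0.54]
wrist_force: [-0.3, 0.1, 0.5]
finger_gap: 0.0853
```

```bash
python3 - <<'E'
from h import *
snap('2')
a=cv2.imread('pics/side_2.png')[100:250,160:310]; cv2.imwrite('pics/c4.png',cv2.resize(a,None,fx=4,fy=4,interpolation=cv2.INTER_CUBIC))
E
```

```text
(no output)
```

View pics/c4.png

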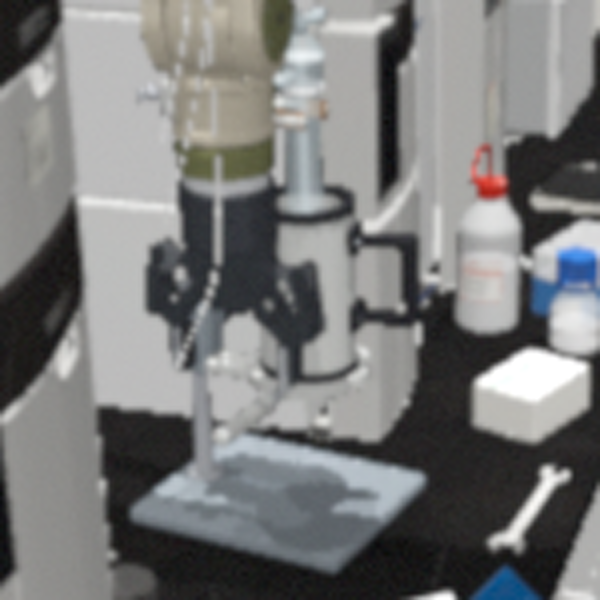

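```bash
python3 - <<'E'
from h import *
for P in([.591,.077,.147],[.591,.077,.134],[.633,.070,.147],[.549,.084,.147],[.592,.077,.145],[.590,.063,.145]):
  p=proj('side',P); print(P,((p-[160,100])*4).round())
E
```

```text
[0.591, 0.077, 0.147] [235. 419.]
[0.591, 0.077, 0.134] [236. 434.]
[0.633, 0.07, 0.147] [189. 409.]
[0.549, 0.084, 0.147] [282. 429.]
[0.592, 0.077, 0.145] [234. 421.]
[0.59, 0.063, 0.145] [243. 414.]
```

```bash
python3 - <<'E'
from h import *
t=np.array([.2236,.5292,.192]);y=np.array([.389,.921,0])
for z in(0,.013,.03,.05): print(z,proj('side',t+y*.042+[0,0,z]).round(),proj('side',t-y*.042+[0,0,z]).round())
a=cv2.imread('pics/side_0.png')[200:320,250:370]; a=cv2.resize(a,None,fx=5,fy=5,interpolation=cv2.INTER_CUBIC)
b=cv2.imread('pics/side_2.png')[150:230,180:260]; b=cv2.resize(b,(600,600),interpolation=cv2.INTER_CUBIC)
cv2.imwrite('pics/c5.png',cv2.resize(np.hstack([a,b]),(800,400)))
E
```

```text
0 [295. 310.] [318. 290.]
0.013 [295. 305.] [319. 284.]
0.03 [296. 298.] [319. 278.]
0.05 [296. 289.] [319. 270.]
```

View pics/c5.png

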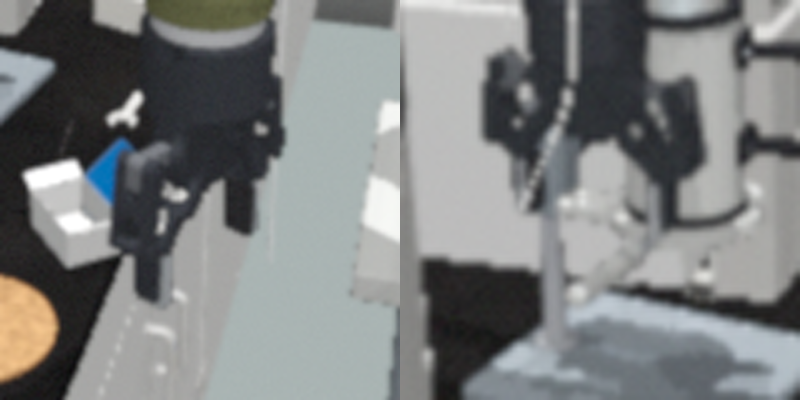

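servo_tool(increments=[{"offset": [0, 0, 0], "yaw": 0}, {"offset": [0, 0, 0], "yaw": 0}, {"offset": [0, 0, 0], "yaw": 0}, {"offset": [0, 0, 0], "yaw": 0}, {"offset": [0, 0, 0], "yaw": 0}, {"offset": [0, 0, 0], "yaw": 0}, {"offset": [0, 0, 0], "yaw": 0}, {"offset": [0, 0, 0], "yaw": 0}], claw=0, force=40)

```text
clock: 3.5
tcp_pos: [0.5921, 0.077, 0.1348]
orientation: [0.457, 0.54, 0.457, -0.54]
wrist_force: [0.1, 0.4, -0.8]
finger_gap: 0.0001
```

```bash
python3 - <<'E'
from h import *
snap('3')
a=cv2.imread('pics/side_3.png')[130:230,180:280]; cv2.imwrite('pics/c6.png',cv2.resize(a,(600,600),interpolation=cv2.INTER_CUBIC))
print(env.get_state()['finger_gap'])
E
```

```text
3.7018687414000454e-07
```

View pics/c6.png

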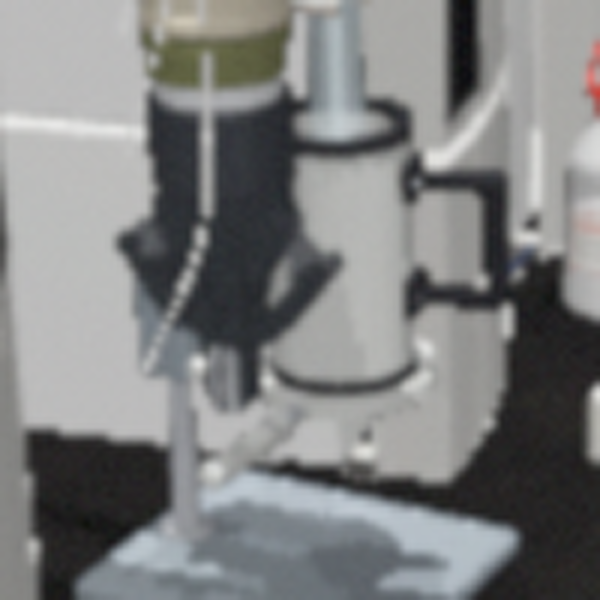

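```bash
python3 - <<'E'
from h import *
np.set_printoptions(precision=3,suppress=True)
d=np.load('side_3.npy')
for v in range(180,212,2):
  print(v,[at_d('side',u,v,d[v,u]).tolist() if 0 else np.round(at_d('side',u,v,d[v,u]),3).tolist() for u in (216,218,220)])
E
```

```text
180 [[0.589, 0.095, 0.239], [0.58, 0.099, 0.242], [0.577, 0.092, 0.239]]
182 [[0.596, 0.077, 0.225], [0.585, 0.09, 0.231], [0.577, 0.093, 0.233]]
184 [[0.594, 0.083, 0.221], [0.585, 0.09, 0.224], [0.577, 0.094, 0.227]]
186 [[0.594, 0.084, 0.214], [0.586, 0.088, 0.217], [0.578, 0.091, 0.219]]
188 [[0.592, 0.09, 0.21], [0.587, 0.087, 0.21], [0.58, 0.088, 0.211]]
190 [[0.595, 0.084, 0.201], [0.584, 0.093, 0.206], [0.582, 0.082, 0.201]]
192 [[0.592, 0.092, 0.198], [0.587, 0.088, 0.197], [0.581, 0.087, 0.197]]
194 [[0.592, 0.093, 0.191], [0.587, 0.089, 0.19], [0.581, 0.086, 0.19]]
196 [[0.594, 0.089, 0.183], [0.587, 0.088, 0.183], [0.582, 0.086, 0.183]]
198 [[0.596, 0.085, 0.174], [0.588, 0.089, 0.176], [0.582, 0.086, 0.176]]
200 [[0.704, -0.173, 0.036], [0.695, -0.171, 0.038], [0.69, -0.179, 0.035]]
202 [[0.704, -0.172, 0.028], [0.696, -0.173, 0.029], [0.593, 0.06, 0.149]]
204 [[0.705, -0.174, 0.018], [0.596, 0.072, 0.147], [0.589, 0.071, 0.147]]
206 [[0.596, 0.088, 0.147], [0.591, 0.084, 0.146], [0.587, 0.077, 0.143]]
208 [[0.594, 0.094, 0.143], [0.591, 0.084, 0.139], [0.589, 0.073, 0.134]]
210 [[0.593, 0.098, 0.139], [0.68, -0.13, 0.017], [0.673, -0.133, 0.017]]
```

servo_tool(increments=[{"offset": [0, 0, 0], "yaw": 0}, {"offset": [0, 0, 0], "yaw": 0}, {"offset": [0, 0, 0], "yaw": 0}, {"offset": [0, 0, 0], "yaw": 0}, {"offset": [0.8, 0, 0], "yaw": 0}, {"offset": [1.8, 0, 0], "yaw": 0}, {"offset": [2.8, 0, 0], "yaw": 0}, {"offset": [3.8, 0, 0], "yaw": 0}], claw=1)

```text
clock: 4.4
tcp_pos: [0.5916, 0.0769, 0.0953]
orientation: [-0.457, -0.539, -0.457, 0.54]
wrist_force: [-0.5, -0.2, -0.9]
finger_gap: 0.0854
```

servo_tool(increments=[{"offset": [0, 0, 0], "yaw": 0}, {"offset": [0, 0, 0], "yaw": 0}, {"offset": [0, 0, 0], "yaw": 0}, {"offset": [0, 0, 0], "yaw": 0}, {"offset": [0, 0, 0], "yaw": 0}, {"offset": [0, 0, 0], "yaw": 0}, {"offset": [0, 0, 0], "yaw": 0}, {"offset": [0, 0, 0], "yaw": 0}], claw=0, force=50)

```text
clock: 5.2
tcp_pos: [0.5969, 0.0763, 0.0981]
orientation: [0.459, 0.542, 0.454, -0.538]
wrist_force: [9.6, -1.5, -3.6]
finger_gap: 0.0136
```

```bash
python3 - <<'E'
from h import *
snap('4')
a=cv2.imread('pics/side_4.png')[130:230,180:280]; cv2.imwrite('pics/c7.png',cv2.resize(a,(600,600),interpolation=cv2.INTER_CUBIC))
s=env.get_state();print(s['finger_gap'],s['wrist_force'],s['ft_torque'])
E
```

```text
0.014011605162994828 [ 9.97172851 -0.78587867 -4.51548748] [-0.22534447 -1.79986573 -0.16208716]
```

View pics/c7.png

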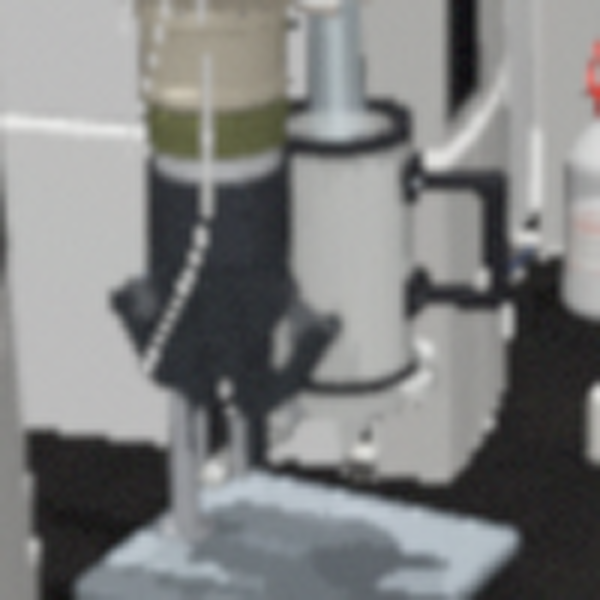

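servo_tool(increments=[{"offset": [0, 0.2, 0], "yaw": 0}, {"offset": [0, 0.4, 0], "yaw": 0}, {"offset": [0.4, 0.5, 0], "yaw": 0}, {"offset": [0.8, 0.5, 0], "yaw": 0}, {"offset": [1.2, 0.5, 0], "yaw": 0}, {"offset": [1.6, 0.5, 0], "yaw": 0}, {"offset": [2.0, 0.5, 0], "yaw": 0}, {"offset": [2.0, 0.5, 0], "yaw": 0}])

```text
clock: 6.1
tcp_pos: [0.5967, 0.0763, 0.0775]
orientation: [0.457, 0.54, 0.457, -0.54]
wrist_force: [-1.6, 0.0, 3.4]
finger_gap: 0.0137
```

```bash
python3 - <<'E'
from h import *
snap('5')
a=cv2.imread('pics/side_5.png')[130:230,180:280]; cv2.imwrite('pics/c8.png',cv2.resize(a,(600,600),interpolation=cv2.INTER_CUBIC))
s=env.get_state();print(s['finger_gap'],s['wrist_force'],s['ft_torque'])
E
```

```text
0.013640436561145972 [-1.53400293  0.2842598   5.99380681] [-0.01265895  0.47429938 -0.21139387]
```

View pics/c8.png

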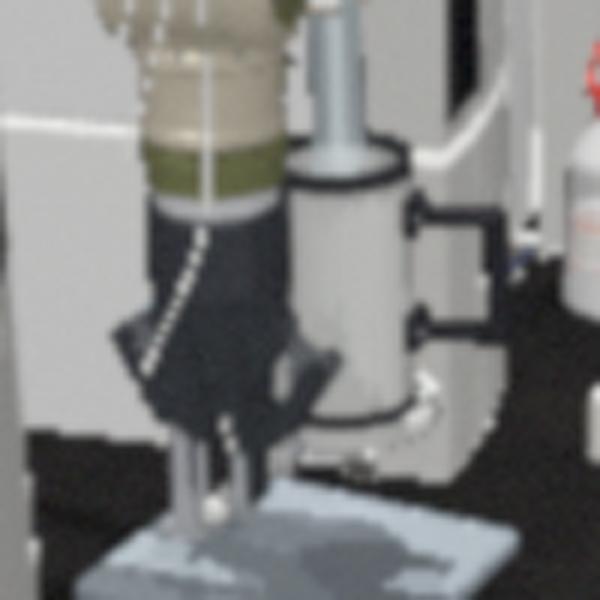

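servo_tool(increments=[{"offset": [0.7, 0, 0], "yaw": 0}, {"offset": [1.5, 0, 0], "yaw": 0}, {"offset": [2.4, 0, 0], "yaw": 0}, {"offset": [3.3, 0, 0], "yaw": 0}, {"offset": [4.2, 0, 0], "yaw": 0}, {"offset": [5.1, 0, 0], "yaw": 0}, {"offset": [6.0, 0, 0], "yaw": 0}, {"offset": [6.6, 0, 0], "yaw": 0}])

```text
clock: 7.0
tcp_pos: [0.5968, 0.0763, 0.0113]
orientation: [0.457, 0.54, 0.457, -0.54]
wrist_force: [-2.8, 0.5, 8.9]
finger_gap: 0.0141
```

servo_tool(increments=[{"offset": [0.2, 0, 0], "yaw": 0}, {"offset": [0.4, 0, 0], "yaw": 0}, {"offset": [0.6, 0, 0], "yaw": 0}, {"offset": [0.8, 0, 0], "yaw": 0}, {"offset": [1.0, 0, 0], "yaw": 0}, {"offset": [1.2, 0, 0], "yaw": 0}, {"offset": [1.4, 0, 0], "yaw": 0}, {"offset": [1.4, 0, 0], "yaw": 0}])

```text
clock: 7.8
tcp_pos: [0.5968, 0.0763, -0.0021]
orientation: [0.457, 0.54, 0.457, -0.54]
wrist_force: [-3.6, 0.6, 9.4]
finger_gap: 0.0136
```

servo_tool(increments=[{"offset": [0.1, 0, 0], "yaw": 0}, {"offset": [0.2, 0, 0], "yaw": 0}, {"offset": [0.3, 0, 0], "yaw": 0}, {"offset": [0.4, 0, 0], "yaw": 0}, {"offset": [0.4, 0, 0], "yaw": 0}, {"offset": [0.4, 0, 0], "yaw": 0}, {"offset": [0.4, 0, 0], "yaw": 0}, {"offset": [0.4, 0, 0], "yaw": 0}])

```text
clock: 8.6
tcp_pos: [0.5969, 0.0763, -0.0023]
orientation: [0.457, 0.54, 0.456, -0.539]
wrist_force: [-11.4, -0.4, 33.6]
finger_gap: 0.0136
```

```bash
python3 - <<'E'
from h import *
snap('6')
a=cv2.imread('pics/side_6.png')[110:260,160:310]; cv2.imwrite('pics/c9.png',cv2.resize(a,(600,600),interpolation=cv2.INTER_CUBIC))
s=env.get_state();print(s['finger_gap'],s['wrist_force'],s['ft_torque'])
E
```

```text
0.014131516894704904 [-12.94557177  -0.75253004  33.16511637] [-0.05103294  2.6965745  -0.23104038]
```

View pics/c9.png

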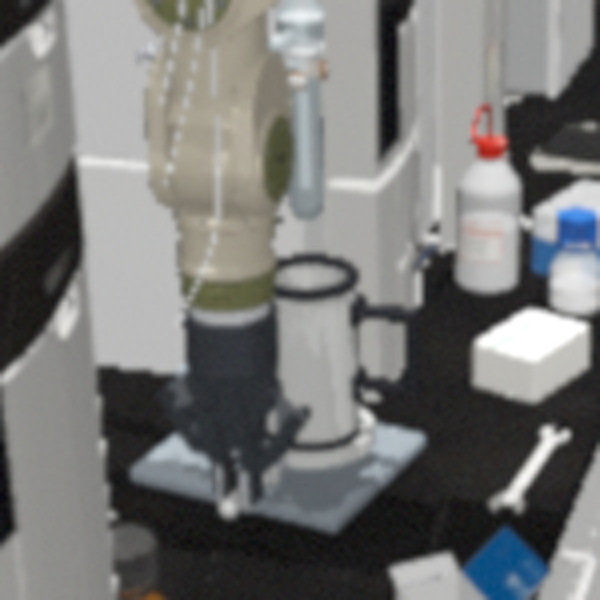

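servo_tool(increments=[{"offset": [-0.3, 0, 0], "yaw": 0}, {"offset": [-0.3, 0, 0], "yaw": 0}, {"offset": [-0.3, 0, 0], "yaw": 0}, {"offset": [-0.3, 0, 0], "yaw": 0}, {"offset": [-0.3, 0, 0], "yaw": 0}, {"offset": [-0.3, 0, 0], "yaw": 0}, {"offset": [-0.3, 0, 0], "yaw": 0}, {"offset": [-0.3, 0, 0], "yaw": 0}], claw=1)

```text
clock: 9.5
tcp_pos: [0.597, 0.0761, -0.0044]
orientation: [-0.457, -0.54, -0.457, 0.54]
wrist_force: [0.0, 0.3, -0.2]
finger_gap: 0.0853
```

servo_tool(increments=[{"offset": [-1.0, 0, 0], "yaw": 0}, {"offset": [-3, 0, 0], "yaw": 0}, {"offset": [-6, 0, 0], "yaw": 0}, {"offset": [-9.5, 0, 0], "yaw": 0}, {"offset": [-13, 0, 0], "yaw": 0}, {"offset": [-16, 0, 0], "yaw": 0}, {"offset": [-18, 0, 0], "yaw": 0}, {"offset": [-18, 0, 0], "yaw": 0}])

```text
clock: 10.3
tcp_pos: [0.5993, 0.0762, 0.1804]
orientation: [0.459, 0.542, 0.455, -0.538]
wrist_force: [0.4, 0.2, -0.6]
finger_gap: 0.0854
```

```bash
python3 - <<'E'
from h import *
snap('7')
a=cv2.imread('pics/side_7.png')[110:260,160:310]; a=cv2.resize(a,(560,560),interpolation=cv2.INTER_CUBIC)
cv2.imwrite('pics/c10.png',a)
a=cv2.imread('pics/top_7.png')[110:230,170:310]; cv2.imwrite('pics/c11.png',cv2.resize(a,None,fx=5,fy=5,interpolation=cv2.INTER_CUBIC))
s=env.get_state();print(s['tcp_pos'],s['clock'],s['joint_pos'])
E
```

```text
[0.59728821 0.07613026 0.17636053] 10.4 [-6.53017627e-03  3.69813870e-01  8.65029022e-02  1.28612207e+00
  8.56378166e-05  1.73018431e+00]
```

View pics/c10.png

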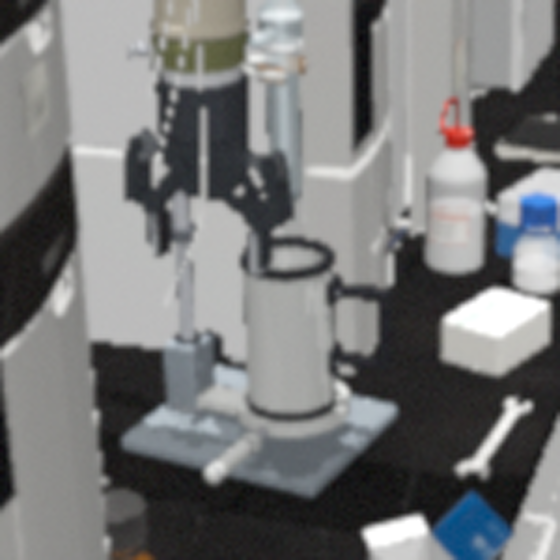

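View pics/c11.png

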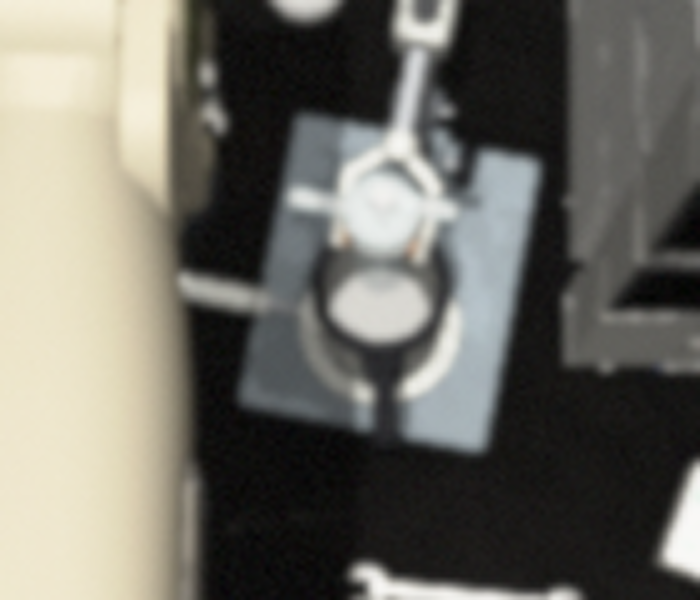

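```bash
python3 - <<'E'
from h import *
np.set_printoptions(precision=4,suppress=True)
t=lambda x,y:(170+(x+.5)/5-.5,110+(y+.5)/5-.5)
s=lambda x,y:(160+(x+.5)/3.733-.5,110+(y+.5)/3.733-.5)
print('handle near',at_z('top',*t(388,365),.169),'far',at_z('top',*t(386,438),.169))
print('collar L/R',at_z('top',*t(312,290),.195),at_z('top',*t(455,290),.195),'front',at_z('top',*t(383,345),.195))
print('platform L/R',at_z('top',*t(302,325),.045),at_z('top',*t(462,325),.045))
print('tri handle end', tri('side',s(386,292),'top',t(386,438)))
W=[]
for n in('side','top'):
  d=np.load(n+'_7.npy'); k,D,T=K(n)
  vv,uu=np.nonzero(d>0); p=cv2.undistortPoints(np.stack([uu,vv],1).astype(float)[:,None],k,D)[:,0]
  W.append((np.stack([p[:,0],-p[:,1],-np.ones(len(p))],1)*d[vv,uu][:,None])@T[:3,:3].T+T[:3,3])
for w,n in zip(W,('side','top')):
  m=(w[:,0]>.44)&(w[:,0]<.525)&(abs(w[:,1]+.05)<.05)&(w[:,2]>.06)&(w[:,2]<.3)
  q=w[m]; print(n,len(q),q.min(0),q.max(0)); q=q[np.argsort(q[:,0])]
  print(q[:40])
w=np.concatenate(W)
m=(abs(w[:,0]-.572)<.09)&(abs(w[:,1]+.046)<.05)&(w[:,2]>.188)&(w[:,2]<.2)
q=w[m];q=q[(q[:,0]>.5)];print('rim',len(q),q.min(0),q.max(0)); c,r=cv2.minEnclosingCircle(q[:,:2].astype(np.float32));print(c,r)
E
```

```text
handle near [ 0.5305 -0.0516  0.169 ] far [ 0.4859 -0.0511  0.169 ]
collar L/R [ 0.5712 -0.0055  0.195 ] [ 0.5727 -0.0907  0.195 ] front [ 0.5388 -0.0483  0.195 ]
platform L/R [0.5733 0.0056 0.045 ] [ 0.5753 -0.1012  0.045 ]
tri handle end (array([ 0.4845, -0.0516,  0.1631]), np.float64(0.004029007483634895))
side 183 [ 0.477  -0.0551  0.0904] [ 0.5246 -0.031   0.1718]
[[ 0.477  -0.0429  0.1082]
 [ 0.4771 -0.0443  0.1518]
 [ 0.4774 -0.0453  0.1549]
 [ 0.4775 -0.0449  0.1258]
 [ 0.4775 -0.0449  0.1221]
 [ 0.4776 -0.0339  0.1598]
 [ 0.4777 -0.0453  0.0996]
 [ 0.4777 -0.0466  0.158 ]
 [ 0.4777 -0.0452  0.0958]
 [ 0.4778 -0.0464  0.1325]
 [ 0.4779 -0.0462  0.114 ]
 [ 0.478  -0.0469  0.1285]
 [ 0.4782 -0.0477  0.1428]
 [ 0.4782 -0.0472  0.1098]
 [ 0.4783 -0.0354  0.119 ]
 [ 0.4783 -0.0481  0.139 ]
 [ 0.4784 -0.0483  0.1352]
 [ 0.4784 -0.049   0.1605]
 [ 0.4786 -0.0486  0.1165]
 [ 0.4788 -0.0502  0.1453]
 [ 0.4789 -0.0493  0.1013]
 [ 0.4789 -0.0384  0.1541]
 [ 0.4791 -0.0389  0.1466]
 [ 0.4791 -0.0515  0.163 ]
 [ 0.4791 -0.0395  0.1609]
 [ 0.4795 -0.0403  0.1386]
 [ 0.4795 -0.0406  0.1495]
[... 912 characters left out ...]
487  0.1676]
 [ 0.4837 -0.0547  0.167 ]
 [ 0.4838 -0.0426  0.1642]
 [ 0.4839 -0.0585  0.1012]
 [ 0.4841 -0.0578  0.164 ]
 [ 0.4863 -0.0426  0.1698]
 [ 0.4865 -0.0486  0.1689]
 [ 0.4866 -0.0456  0.1677]
 [ 0.4869 -0.0547  0.1662]
 [ 0.4869 -0.0517  0.1654]
 [ 0.4871 -0.0578  0.164 ]
 [ 0.4895 -0.0456  0.1688]
 [ 0.4896 -0.0425  0.1673]
 [ 0.4896 -0.0486  0.1681]
 [ 0.4898 -0.0546  0.1675]
 [ 0.4899 -0.0516  0.166 ]
 [ 0.4905 -0.0577  0.1609]
 [ 0.4924 -0.0455  0.1697]
 [ 0.4925 -0.0425  0.1687]
 [ 0.4928 -0.0516  0.1676]
 [ 0.4929 -0.0485  0.1659]
 [ 0.4929 -0.0546  0.1663]]
rim 285 [ 0.5294 -0.0878  0.1881] [0.6135 0.0012 0.1996]
(0.5700103044509888, -0.04412133991718292) 0.04637604206800461
```

servo_tool(increments=[{"offset": [0, -3.5, 0.6], "yaw": -4}, {"offset": [0, -7.5, 1.3], "yaw": -12}, {"offset": [0, -11.5, 1.9], "yaw": -20}, {"offset": [0, -15, 2.5], "yaw": -28}, {"offset": [0, -17.5, 3], "yaw": -36}, {"offset": [0, -19.5, 3.3], "yaw": -44}, {"offset": [0, -19.5, 3.3], "yaw": -52}, {"offset": [0, -19.5, 3.3], "yaw": -60}])

```text
clock: 11.2
tcp_pos: [0.3974, 0.0759, 0.1746]
orientation: [0.665, 0.237, 0.667, -0.237]
wrist_force: [-0.2, -0.3, 0.5]
finger_gap: 0.0855
```

```bash
python3 - <<'E'
from h import *
s=env.get_state();print(s['tcp_pos'],s['joint_pos'],s['clock'])
go([.405,-.0505,.178],(-.03,1)); 
E
```

```text
[0.39741559 0.07586755 0.17455462] [-1.05008862e-02 -7.34174181e-03 -3.81545267e-01  1.19885137e+00
  1.07786851e-04  6.73178394e-01] 11.2
offset [-0.35 -9.32  8.57] yaw -40.9 axes x,y,z [[-0.002, 0.0, -1.0], [0.632, 0.775, -0.001], [0.775, -0.632, -0.002]]
```

servo_tool(increments=[{"offset": [0, -2, 2], "yaw": -8}, {"offset": [0, -4.5, 4], "yaw": -16}, {"offset": [0, -7, 6.5], "yaw": -24}, {"offset": [-0.3, -9.3, 8.6], "yaw": -32}, {"offset": [-0.3, -9.3, 8.6], "yaw": -40.9}, {"offset": [-0.3, -8.5, 9.6], "yaw": -40.9}, {"offset": [-0.3, -7, 11.6], "yaw": -40.9}, {"offset": [-0.3, -7, 11.6], "yaw": -40.9}])

```text
clock: 12.0
tcp_pos: [0.4468, -0.0519, 0.1778]
orientation: [0.707, -0.008, 0.707, 0.008]
wrist_force: [-0.2, -0.3, -1.6]
finger_gap: 0.0854
```

```bash
python3 - <<'E'
from h import *
snap('8')
s=env.get_state();print(s['tcp_pos'],s['joint_pos'],s['clock'])
go([.487,-.0505,.178],(-.03,1)); 
a=cv2.imread('pics/side_8.png')[60:240,180:360]; a=cv2.resize(a,(600,600),interpolation=cv2.INTER_CUBIC)
cv2.imwrite('pics/c12.png',a)
d=np.load('side_8.npy')
E
```

```text
[ 0.44413556 -0.05123528  0.17769348] [-2.94900302e-01  7.41437542e-02 -2.88743952e-01  1.21025169e+00
  1.83139109e-04 -3.18172042e-01] 12.1
offset [-0.04 -0.03  4.29] yaw -0.4 axes x,y,z [[-0.002, 0.001, -1.0], [-0.023, 1.0, 0.001], [1.0, 0.023, -0.002]]
```

View pics/c12.png

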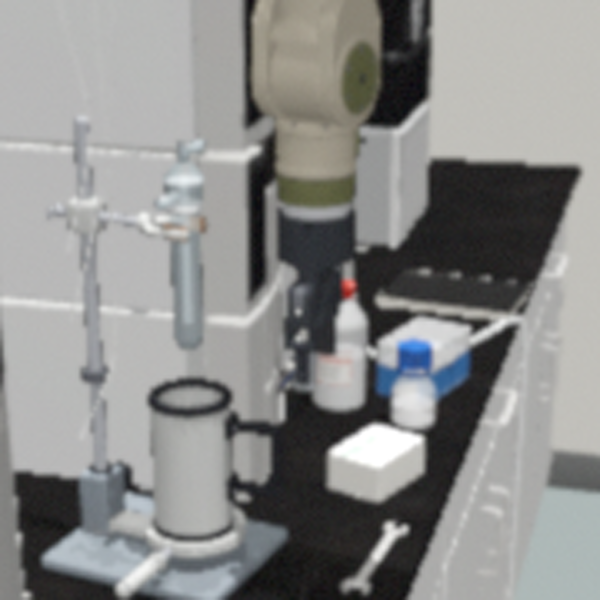

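View pics/top_8.png

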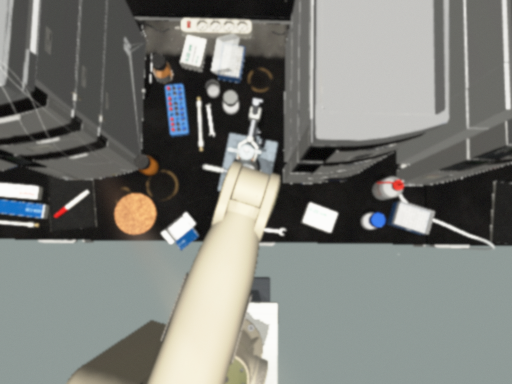

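```bash
python3 - <<'E'
from h import *
np.set_printoptions(precision=3,suppress=True)
W=[]
for n in('side','top'):
  d=np.load(n+'_8.npy'); k,D,T=K(n)
  vv,uu=np.nonzero(d>0); p=cv2.undistortPoints(np.stack([uu,vv],1).astype(float)[:,None],k,D)[:,0]
  W.append((np.stack([p[:,0],-p[:,1],-np.ones(len(p))],1)*d[vv,uu][:,None])@T[:3,:3].T+T[:3,3])
w=np.concatenate(W)
tcp=np.array([.444,-.0512,.1777]); q=w-tcp
m=(q[:,0]>-.12)&(q[:,0]<.075)&(abs(q[:,1])<.12)
for z in np.arange(0,.56,.02):
  s=q[m&(q[:,2]>=z)&(q[:,2]<z+.02)]
  if len(s)>4: print('arm',round(z,2),len(s),np.percentile(s,[1,99],axis=0)[:,:2].ravel(), s[:,:2].max(0))
m=(w[:,0]>.52)&(w[:,0]<.66)&(abs(w[:,1]+.05)<.08)
for z in np.arange(.2,.48,.02):
  s=w[m&(w[:,2]>=z)&(w[:,2]<z+.02)]
  if len(s)>4: print('glass',round(z,2),len(s),s.min(0)[:2],s.max(0)[:2])
E
```

```text
arm 0.04 32 [-0.011 -0.048  0.009  0.054] [0.009 0.055]
arm 0.06 70 [-0.011 -0.048  0.008  0.061] [0.008 0.062]
arm 0.08 49 [-0.014 -0.058  0.009  0.074] [0.011 0.075]
arm 0.1 96 [-0.018 -0.071  0.011  0.077] [0.011 0.08 ]
arm 0.12 105 [-0.019 -0.063  0.011  0.076] [0.012 0.076]
arm 0.14 120 [-0.02  -0.069  0.016  0.072] [0.021 0.072]
arm 0.16 117 [-0.037 -0.003  0.032  0.041] [0.032 0.042]
arm 0.18 147 [-0.037 -0.002  0.031  0.042] [0.032 0.043]
arm 0.2 163 [-0.037 -0.006  0.033  0.039] [0.037 0.044]
arm 0.22 137 [-0.036 -0.005  0.031  0.04 ] [0.034 0.045]
arm 0.24 162 [-0.037 -0.001  0.031  0.042] [0.038 0.042]
arm 0.26 168 [-0.037 -0.025  0.032  0.039] [0.033 0.039]
arm 0.28 182 [-0.042 -0.003  0.034  0.041] [0.035 0.043]
arm 0.3 189 [-0.05  -0.01   0.048  0.049] [0.052 0.052]
arm 0.32 247 [-0.052 -0.017  0.05   0.054] [0.055 0.056]
arm 0.34 272 [-0.052 -0.021  0.051  0.055] [0.052 0.057]
arm 0.36 269 [-0.051 -0.025  0.049  0.053] [0.051 0.054]
arm 0.38 274 [-0.05  -0.023  0.05   0.051] [0.05  0.054]
arm 0.4 241 [-0.047 -0.014  0.046  0.042] [0.048 0.043]
arm 0.42 177 [-0.038 -0.0
[... 179 characters left out ...]
6  0.089] [0.059 0.092]
arm 0.5 1454 [-0.116 -0.053  0.049  0.09 ] [0.054 0.095]
arm 0.52 3315 [-0.117 -0.043  0.027  0.085] [0.038 0.095]
arm 0.54 989 [-0.119  0.001 -0.075  0.079] [-0.07   0.084]
glass 0.24 34 [ 0.557 -0.05 ] [ 0.585 -0.028]
glass 0.26 54 [ 0.556 -0.058] [ 0.583 -0.027]
glass 0.28 62 [ 0.557 -0.058] [ 0.582 -0.028]
glass 0.3 70 [ 0.555 -0.058] [ 0.587 -0.027]
glass 0.32 72 [ 0.556 -0.057] [ 0.586 -0.026]
glass 0.34 65 [ 0.557 -0.064] [ 0.619 -0.025]
glass 0.36 365 [ 0.555 -0.075] [ 0.66  -0.017]
glass 0.38 86 [ 0.553 -0.064] [0.585 0.003]
glass 0.4 203 [ 0.554 -0.064] [0.593 0.005]
glass 0.42 145 [ 0.554 -0.079] [ 0.589 -0.027]
glass 0.44 93 [ 0.561 -0.08 ] [ 0.578 -0.036]
```

servo_tool(increments=[{"offset": [0, 0, 1.5], "yaw": 0}, {"offset": [0, 0, 3], "yaw": 0}, {"offset": [0, 0, 4], "yaw": -0.4}, {"offset": [0, 0, 4], "yaw": -0.4}, {"offset": [1, 0, 4], "yaw": -0.4}, {"offset": [2, 0, 4], "yaw": -0.4}, {"offset": [3, 0, 4], "yaw": -0.4}, {"offset": [3, 0, 4], "yaw": -0.4}])

```text
clock: 12.9
tcp_pos: [0.4824, -0.0506, 0.1468]
orientation: [0.706, -0.011, 0.708, 0.011]
wrist_force: [-0.7, 0.2, -0.4]
finger_gap: 0.0854
```

```bash
python3 - <<'E'
from h import *
snap('9')
go([.484,-.0505,.098],(-.03,1)); 
a=cv2.imread('pics/side_9.png')[90:240,200:350]; a=cv2.resize(a,(600,600),interpolation=cv2.INTER_CUBIC)
cv2.imwrite('pics/c13.png',a)
W=[]
for n in('side','top'):
  d=np.load(n+'_9.npy'); k,D,T=K(n)
  vv,uu=np.nonzero(d>0); p=cv2.undistortPoints(np.stack([uu,vv],1).astype(float)[:,None],k,D)[:,0]
  W.append((np.stack([p[:,0],-p[:,1],-np.ones(len(p))],1)*d[vv,uu][:,None])@T[:3,:3].T+T[:3,3])
w=np.concatenate(W)
m=(w[:,0]>.4)&(w[:,0]<.53)&(w[:,1]>-.13)&(w[:,1]<.06)
for z in np.arange(.16,.28,.01):
  s=w[m&(w[:,2]>=z)&(w[:,2]<z+.01)]
  if len(s)>2: print(round(z,2),len(s),s[:,:2].min(0).round(3),s[:,:2].max(0).round(3))
E
```

```text
offset [5.04 0.04 0.05] yaw 0.1 axes x,y,z [[-0.001, 0.0, -1.0], [-0.031, 1.0, 0.0], [1.0, 0.031, -0.001]]
0.16 60 [ 0.477 -0.061] [ 0.529 -0.03 ]
0.17 7 [ 0.526 -0.058] [ 0.53  -0.034]
0.19 7 [ 0.472 -0.1  ] [ 0.488 -0.002]
0.2 35 [ 0.468 -0.102] [0.491 0.007]
0.21 41 [ 0.467 -0.102] [0.488 0.012]
0.22 30 [ 0.469 -0.101] [0.485 0.01 ]
0.23 27 [ 0.466 -0.109] [0.485 0.012]
0.24 33 [ 0.465 -0.125] [0.491 0.027]
0.25 53 [ 0.462 -0.125] [0.491 0.028]
0.26 48 [ 0.463 -0.128] [0.491 0.026]
0.27 55 [ 0.461 -0.12 ] [0.492 0.023]
0.28 60 [ 0.46  -0.117] [0.499 0.023]
```

View pics/c13.png

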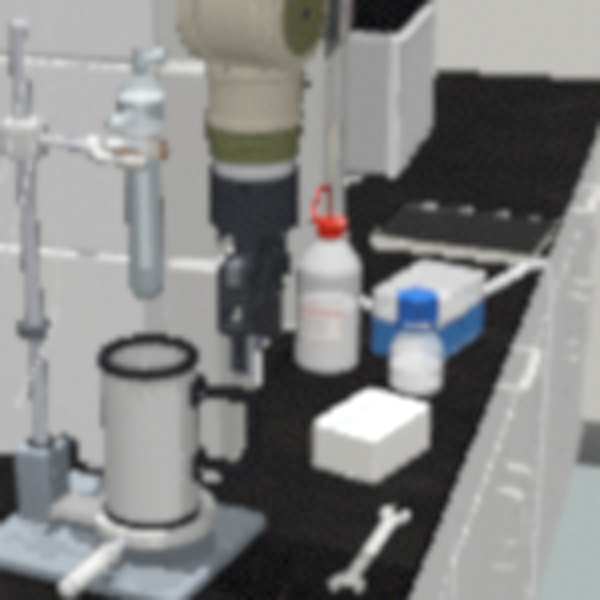

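servo_tool(increments=[{"offset": [0, -0.2, 0.3], "yaw": 0}, {"offset": [0.7, -0.2, 0.4], "yaw": 0}, {"offset": [1.6, -0.2, 0.4], "yaw": 0}, {"offset": [2.6, -0.2, 0.4], "yaw": 0}, {"offset": [3.6, -0.2, 0.4], "yaw": 0}, {"offset": [4.5, -0.2, 0.4], "yaw": 0}, {"offset": [5.0, -0.2, 0.4], "yaw": 0}, {"offset": [5.0, -0.2, 0.4], "yaw": 0}])

```text
clock: 13.8
tcp_pos: [0.4875, -0.0527, 0.0977]
orientation: [0.706, -0.011, 0.708, 0.011]
wrist_force: [-0.1, 0.5, 0.6]
finger_gap: 0.0855
```

```bash
python3 - <<'E'
from h import *
snap('10')
s=env.get_state();print(s['tcp_pos'],s['wrist_force'])
a=cv2.imread('pics/side_10.png')[90:240,200:350]; a=cv2.resize(a,(600,600),interpolation=cv2.INTER_CUBIC)
cv2.imwrite('pics/c14.png',a)
E
```

```text
[ 0.48835388 -0.05291405  0.09882164] [-0.0594961   0.1438675  -1.34687469]
```

View pics/c14.png

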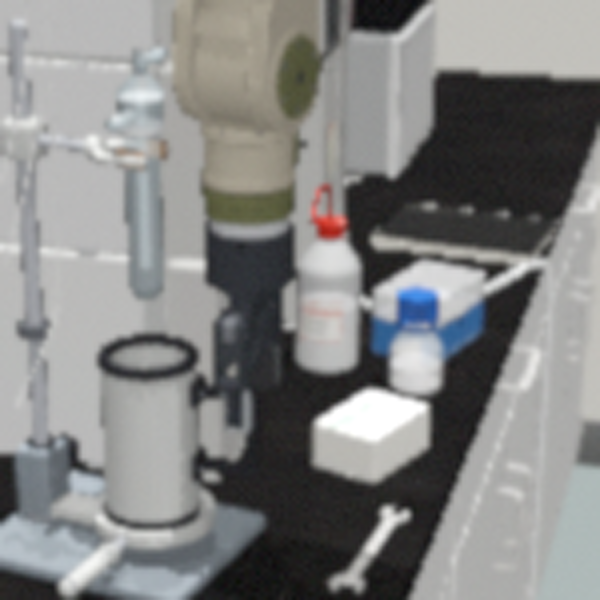

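servo_tool(increments=[{"offset": [0, 0, 0], "yaw": 0}, {"offset": [0, 0, 0], "yaw": 0}, {"offset": [0, 0, 0], "yaw": 0}, {"offset": [0, 0, 0], "yaw": 0}, {"offset": [0, 0, 0], "yaw": 0}, {"offset": [0, 0, 0], "yaw": 0}, {"offset": [0, 0, 0], "yaw": 0}, {"offset": [0, 0, 0], "yaw": 0}], claw=0, force=110)

```text
clock: 14.7
tcp_pos: [0.4884, -0.0526, 0.0992]
orientation: [0.707, -0.011, 0.707, 0.011]
wrist_force: [-1.6, 3.4, 5.4]
finger_gap: 0.0164
```

```bash
python3 - <<'E'
from h import *
snap('11')
s=env.get_state();print(s['tcp_pos'],s['wrist_force'],s['ft_torque'],s['finger_gap'])
a=cv2.imread('pics/side_11.png')[90:240,200:350]; a=cv2.resize(a,(500,500),interpolation=cv2.INTER_CUBIC)
cv2.imwrite('pics/c15.png',a)
E
```

```text
[ 0.48839418 -0.05263589  0.09913622] [-0.0417779   2.39245221  5.19660927] [0.5816965  0.20318847 0.08162753] 0.016002966126562646
```

View pics/c15.png

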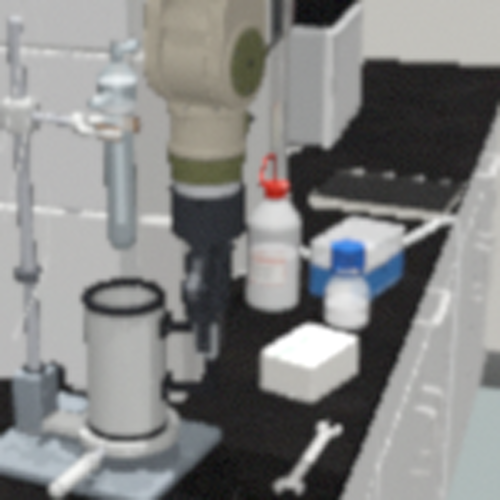

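servo_tool(increments=[{"offset": [-0.2, 0, 0], "yaw": 0}, {"offset": [-0.4, 0, 0], "yaw": 0}, {"offset": [-0.6, 0, 0], "yaw": 0}, {"offset": [-0.8, 0, 0], "yaw": 0}, {"offset": [-1.0, 0, 0], "yaw": 0}, {"offset": [-1.2, 0, 0], "yaw": 0}, {"offset": [-1.4, 0, 0], "yaw": 0}, {"offset": [-1.5, 0, 0], "yaw": 0}])

```text
clock: 15.6
tcp_pos: [0.4884, -0.053, 0.1141]
orientation: [0.707, -0.011, 0.707, 0.011]
wrist_force: [-1.0, -0.5, -3.2]
finger_gap: 0.0163
```

```bash
python3 - <<'E'
from h import *
snap('12')
s=env.get_state();print(s['tcp_pos'],s['wrist_force'],s['ft_torque'],s['finger_gap'])
a=cv2.imread('pics/side_12.png')[130:230,200:300]; a=cv2.resize(a,(600,600),interpolation=cv2.INTER_CUBIC)
cv2.imwrite('pics/c16.png',a)
E
```

```text
[ 0.48845163 -0.0529668   0.1140044 ] [ 0.18102248  0.37403514 -4.31576242] [0.01645682 0.24079104 0.01831366] 0.015883890463145665
```

View pics/c16.png

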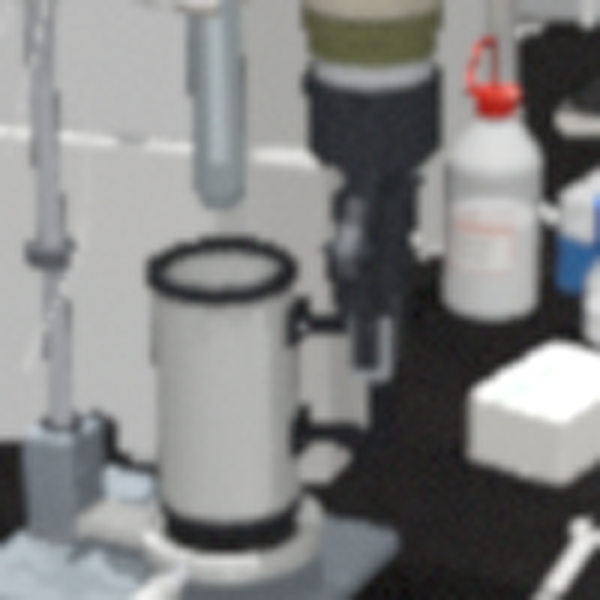

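servo_tool(increments=[{"offset": [-0.3, 0, 0], "yaw": 0}, {"offset": [-0.6, 0, 0], "yaw": 0}, {"offset": [-0.8, 0, -0.5], "yaw": 0}, {"offset": [-0.8, 0, -1.3], "yaw": 0}, {"offset": [-0.8, 0, -2.5], "yaw": 0}, {"offset": [-0.8, 0, -4.0], "yaw": 0}, {"offset": [-0.8, 0, -5.5], "yaw": 0}, {"offset": [-0.8, 0, -7.0], "yaw": 0}])

```text
clock: 16.5
tcp_pos: [0.4165, -0.0549, 0.1216]
orientation: [0.707, -0.011, 0.707, 0.011]
wrist_force: [0.1, 0.3, -3.2]
finger_gap: 0.0165
```

servo_tool(increments=[{"offset": [0, 0, -1.2], "yaw": 0}, {"offset": [-0.5, 0, -2.2], "yaw": 0}, {"offset": [-1.5, 0, -2.8], "yaw": 0}, {"offset": [-3, 0, -3.0], "yaw": 0}, {"offset": [-4.5, 0, -3.0], "yaw": 0}, {"offset": [-6, 0, -3.0], "yaw": 0}, {"offset": [-7, 0, -3.0], "yaw": 0}, {"offset": [-7.3, 0, -3.0], "yaw": 0}])

```text
clock: 17.3
tcp_pos: [0.3893, -0.0564, 0.1964]
orientation: [0.708, -0.011, 0.706, 0.011]
wrist_force: [1.4, -0.2, -4.1]
finger_gap: 0.0161
```

```bash
python3 - <<'E'
from h import *
snap('13')
s=env.get_state();print(s['tcp_pos'],s['wrist_force'],s['ft_torque'],s['finger_gap'],s['joint_pos'])
a=cv2.imread('pics/side_13.png')[100:250,190:340]; a=cv2.resize(a,(600,600),interpolation=cv2.INTER_CUBIC)
cv2.imwrite('pics/c17.png',a)
go([.35,.323,s['tcp_pos'][2]],(0,1))
W=[]
for n in('side','top'):
  d=np.load(n+'_13.npy'); k,D,T=K(n)
  vv,uu=np.nonzero(d>0); p=cv2.undistortPoints(np.stack([uu,vv],1).astype(float)[:,None],k,D)[:,0]
  W.append((np.stack([p[:,0],-p[:,1],-np.ones(len(p))],1)*d[vv,uu][:,None])@T[:3,:3].T+T[:3,3])
w=np.concatenate(W)
for nm,c in(('vials',(.444,.149)),('amber',(.60,.279))):
  m=(np.hypot(w[:,0]-c[0],w[:,1]-c[1])<.07)&(w[:,2]>.02)&(w[:,2]<.2); q=w[m]; print(nm,len(q),q.min(0),q.max(0))
# pad from top image colour
im=cv2.imread('pics/top_13.png'); h=cv2.cvtColor(im,cv2.COLOR_BGR2HSV)
mk=((h[:,:,0]<22)&(h[:,:,0]>5)&(h[:,:,1]>70)&(h[:,:,2]>120)).astype(np.uint8); n,l,st,ce=cv2.connectedComponentsWithStats(mk)
for i in range(1,n):
  if st[i,4]>300: print(st[i],ce[i],at_z('top',*ce[i],.008))
E
```

```text
[ 0.38871879 -0.0561671   0.19521924] [ 0.19680417 -0.04846821 -3.24483553] [-0.01942577  0.29934193  0.0299572 ] 0.016244099063125992 [-3.48756116e-01 -4.25664827e-02 -3.64471933e-01  1.24780730e+00
  1.49853798e-04 -3.80111782e-01]
offset [-1.000e-02  3.802e+01 -2.680e+00] yaw 1.8 axes x,y,z [[0.001, -0.0, -1.0], [-0.031, 1.0, -0.0], [1.0, 0.031, 0.001]]
vials 362 [0.37473174 0.11811833 0.02008562] [0.44283805 0.20441431 0.05489075]
amber 1322 [0.56765803 0.25224057 0.02000406] [0.66184154 0.34617715 0.19950596]
[ 114  193   43   43 1438] [134.7162726  213.62656467] [0.44037509 0.3246604  0.008     ]
```

View pics/c17.png

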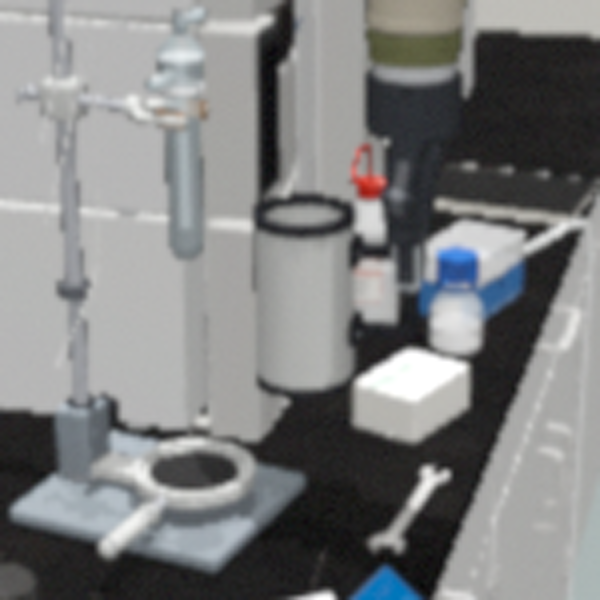

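View pics/top_13.png

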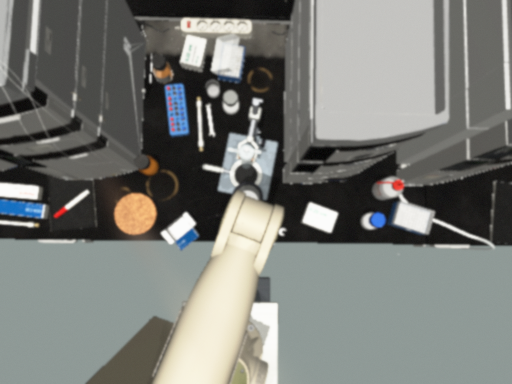

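servo_tool(increments=[{"offset": [0, 0.7, 0], "yaw": 0}, {"offset": [0, 2, 0], "yaw": 0}, {"offset": [0, 4, -0.2], "yaw": 0}, {"offset": [0, 6.5, -0.4], "yaw": 0}, {"offset": [0, 9.2, -0.6], "yaw": 0}, {"offset": [0, 12, -0.7], "yaw": 0}, {"offset": [0, 15, -0.9], "yaw": 0}, {"offset": [0, 18, -1.0], "yaw": 0}])

```text
clock: 18.2
tcp_pos: [0.3715, 0.1251, 0.194]
orientation: [0.706, -0.011, 0.708, 0.011]
wrist_force: [1.4, -0.5, -3.3]
finger_gap: 0.0165
```

servo_tool(increments=[{"offset": [0, 3, -0.2], "yaw": 0}, {"offset": [0, 6, -0.4], "yaw": 0}, {"offset": [0, 9, -0.6], "yaw": 0}, {"offset": [0, 12, -0.7], "yaw": 0}, {"offset": [0, 15, -0.8], "yaw": 0}, {"offset": [0, 17.5, -0.9], "yaw": 0}, {"offset": [0, 19, -1.0], "yaw": 0}, {"offset": [0, 19.6, -1.0], "yaw": 0}])

```text
clock: 19.0
tcp_pos: [0.3557, 0.3202, 0.194]
orientation: [0.706, -0.012, 0.708, 0.012]
wrist_force: [0.5, -0.6, -3.0]
finger_gap: 0.0164
```

servo_tool(increments=[{"offset": [0, 0, 0], "yaw": 0}, {"offset": [1, 0, 0], "yaw": 0}, {"offset": [2, 0, 0], "yaw": 0}, {"offset": [3.5, 0, 0], "yaw": 0}, {"offset": [5, 0, 0], "yaw": 0}, {"offset": [6.5, 0, 0], "yaw": 0}, {"offset": [7.5, 0, 0], "yaw": 0}, {"offset": [8, 0, 0], "yaw": 0}])

```text
clock: 19.8
tcp_pos: [0.3559, 0.318, 0.1133]
orientation: [0.706, -0.011, 0.708, 0.01]
wrist_force: [-0.1, 0.1, -3.2]
finger_gap: 0.0166
```

```bash
python3 - <<'E'
from h import *
snap('14')
s=env.get_state();print(s['tcp_pos'],s['wrist_force'],s['ft_torque'],s['finger_gap'],s['joint_pos'],s['clock'])
a=cv2.imread('pics/side_14.png')[180:340,160:320]; a=cv2.resize(a,(600,600),interpolation=cv2.INTER_CUBIC)
cv2.imwrite('pics/c18.png',a)
a=cv2.imread('pics/top_14.png')[150:260,80:190]; a=cv2.resize(a,(600,600),interpolation=cv2.INTER_CUBIC)
cv2.imwrite('pics/c19.png',a)
E
```

```text
[0.3561685  0.31845035 0.11402904] [-0.14617573  0.36700187 -3.94042699] [ 0.00439712  0.26838163 -0.02339776] 0.01630943202535446 [ 5.61320483e-01  1.68768538e-01 -3.40505561e-01  1.06299360e+00
 -1.48053950e-05  5.30695376e-01] 19.9
```

View pics/c18.png

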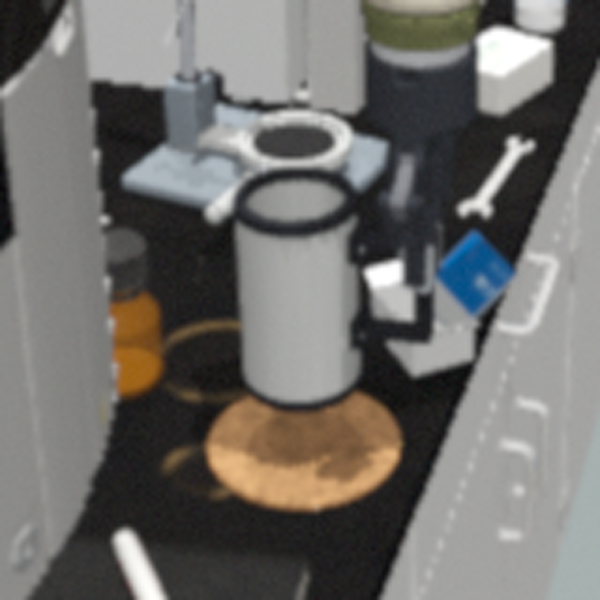

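View pics/c19.png

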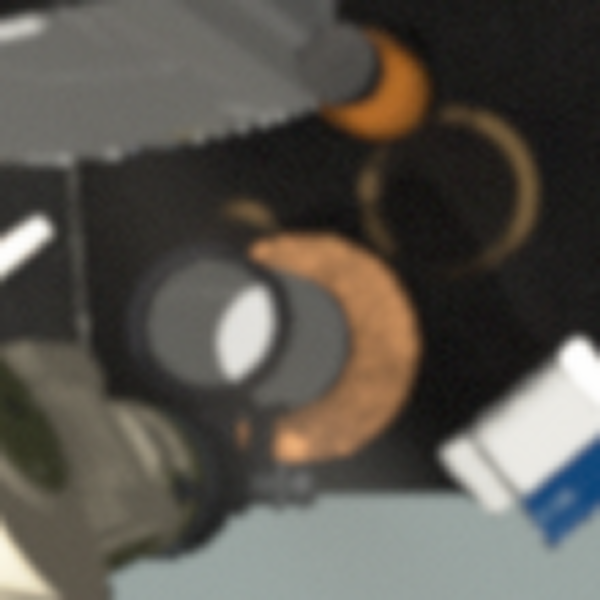

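```bash
python3 - <<'E'
from h import *
np.set_printoptions(precision=4,suppress=True)
f=600/110;t=lambda x,y:(80+(x+.5)/f-.5,150+(y+.5)/f-.5)
s=lambda x,y:(160+(x+.5)/3.75-.5,180+(y+.5)/3.75-.5)
print('rim top@.21',at_z('top',*t(208,322),.21),'side',at_z('side',*s(296,202),.21),tri('side',s(296,202),'top',t(208,322)))
# predicted
W=[]
for n in('side','top'):
  d=np.load(n+'_14.npy'); k,D,T=K(n)
  vv,uu=np.nonzero(d>0); p=cv2.undistortPoints(np.stack([uu,vv],1).astype(float)[:,None],k,D)[:,0]
  W.append((np.stack([p[:,0],-p[:,1],-np.ones(len(p))],1)*d[vv,uu][:,None])@T[:3,:3].T+T[:3,3])
from scipy.optimize import least_squares
for nm,w in(('side',W[0]),('top',W[1])):
  for lo,hi,r in((.065,.1,.041),(.1,.15,.041),(.15,.19,.041),(.195,.213,.043)):
    m=(w[:,2]>lo)&(w[:,2]<hi)&(np.hypot(w[:,0]-.441,w[:,1]-.324)<.052)&(w[:,0]>.405)
    q=w[m]
    if len(q)>20:
      o=least_squares(lambda c:np.hypot(q[:,0]-c[0],q[:,1]-c[1])-r,[.441,.324],loss='soft_l1',f_scale=.002); print(nm,lo,hi,len(q),o.x, 'zmin/max',q[:,2].min(),q[:,2].max())
w=np.concatenate(W); m=np.hypot(w[:,0]-.441,w[:,1]-.324)<.05
print('top z',np.percentile(w[m&(w[:,2]<.25)][:,2],[99,100]))
# pad, by colour from pic 8 & 13 both cams
for n,tag in(('top','8'),('side','8'),('side','13')):
  im=cv2.imread(f'pics/{n}_{tag}.png'); h=cv2.cvtColor(im,cv2.COLOR_BGR2HSV)
  mk=((h[:,:,0]<22)&(h[:,:,0]>5)&(h[:,:,1]>70)&(h[:,:,2]>120)).astype(np.uint8); nn,l,st,ce=cv2.connectedComponentsWithStats(mk)
  for i in range(1,nn):
    if st[i,4]>300: print(n,st[i],ce[i],at_z(n,*ce[i],.008))
E
```

```text
rim top@.21 [0.4423 0.3214 0.21  ] side [0.4343 0.3393 0.21  ] (array([0.4415, 0.3237, 0.2007]), np.float64(0.003124219986394217))
side 0.065 0.1 287 [0.44   0.3236] zmin/max 0.06530715722552183 0.09990933514281886
side 0.1 0.15 430 [0.4401 0.3235] zmin/max 0.10008102797448626 0.1499866689527013
side 0.15 0.19 497 [0.4395 0.3249] zmin/max 0.1500912637631886 0.1898005019440071
side 0.195 0.213 336 [0.4365 0.3264] zmin/max 0.19502459288864427 0.21011417341155958
top 0.065 0.1 232 [0.439 0.313] zmin/max 0.06535777449035285 0.09974818118325324
top 0.1 0.15 201 [0.4376 0.3184] zmin/max 0.10003404782057923 0.14997941716866303
top 0.15 0.19 191 [0.439  0.3183] zmin/max 0.1504070553543566 0.18969923030685032
top 0.195 0.213 277 [0.4403 0.3212] zmin/max 0.19500247908149637 0.21266987499625234
top z [0.2099 0.2145]
top [ 114  193   43   43 1441] [134.737  213.6204] [0.4404 0.3246 0.008 ]
side [ 215  282   53   34 1420] [240.6317 298.3035] [0.436 0.335 0.008]
side [ 215  282   53   34 1417] [240.6641 298.3063] [0.4359 0.335  0.008 ]
```

servo_tool(increments=[{"offset": [0.5, 0.1, 0], "yaw": 0}, {"offset": [1.2, 0.1, 0], "yaw": 0}, {"offset": [2.0, 0.1, 0], "yaw": 0}, {"offset": [2.8, 0.1, 0], "yaw": 0}, {"offset": [3.5, 0.1, 0], "yaw": 0}, {"offset": [4.0, 0.1, 0], "yaw": 0}, {"offset": [4.4, 0.1, 0], "yaw": 0}, {"offset": [4.6, 0.1, 0], "yaw": 0}])

```text
clock: 20.7
tcp_pos: [0.3564, 0.32, 0.0683]
orientation: [0.707, -0.011, 0.707, 0.011]
wrist_force: [-0.1, 0.1, -3.4]
finger_gap: 0.016
```

servo_tool(increments=[{"offset": [0.1, 0, 0], "yaw": 0}, {"offset": [0.2, 0, 0], "yaw": 0}, {"offset": [0.3, 0, 0], "yaw": 0}, {"offset": [0.4, 0, 0], "yaw": 0}, {"offset": [0.4, 0, 0], "yaw": 0}, {"offset": [0.4, 0, 0], "yaw": 0}, {"offset": [0.4, 0, 0], "yaw": 0}, {"offset": [0.4, 0, 0], "yaw": 0}])

```text
clock: 21.5
tcp_pos: [0.3566, 0.3202, 0.0649]
orientation: [0.707, -0.011, 0.707, 0.011]
wrist_force: [0.2, -0.1, -3.2]
finger_gap: 0.0163
```

servo_tool(increments=[{"offset": [0.1, 0, 0], "yaw": 0}, {"offset": [0.2, 0, 0], "yaw": 0}, {"offset": [0.2, 0, 0], "yaw": 0}, {"offset": [0.2, 0, 0], "yaw": 0}, {"offset": [0.3, 0, 0], "yaw": 0}, {"offset": [0.3, 0, 0], "yaw": 0}, {"offset": [0.3, 0, 0], "yaw": 0}, {"offset": [0.3, 0, 0], "yaw": 0}])

```text
clock: 22.3
tcp_pos: [0.3564, 0.3202, 0.0623]
orientation: [0.707, -0.011, 0.707, 0.011]
wrist_force: [-4.3, -1.3, 5.7]
finger_gap: 0.0162
```

```bash
python3 - <<'E'
from h import *
snap('15')
s=env.get_state();print(s['tcp_pos'],s['wrist_force'],s['ft_torque'],s['finger_gap'])
a=cv2.imread('pics/side_15.png')[200:320,180:300]; a=cv2.resize(a,(600,600),interpolation=cv2.INTER_CUBIC)
cv2.imwrite('pics/c20.png',a)
E
```

```text
[0.35643153 0.32026888 0.0623122 ] [-3.53644759 -1.15289502  4.85052826] [-0.13302887  0.80817865 -0.01469987] 0.016460299606335348
```

View pics/c20.png

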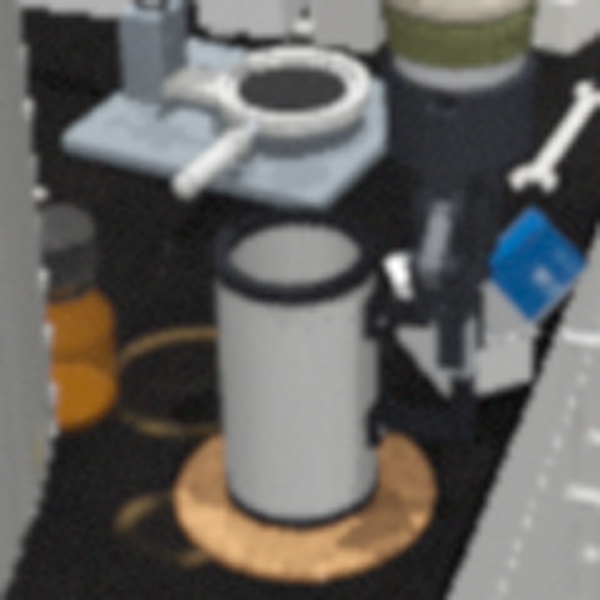

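servo_tool(increments=[{"offset": [0, 0, 0], "yaw": 0}, {"offset": [0, 0, 0], "yaw": 0}, {"offset": [0, 0, 0], "yaw": 0}, {"offset": [0, 0, 0], "yaw": 0}, {"offset": [0, 0, 0], "yaw": 0}, {"offset": [0, 0, 0], "yaw": 0}, {"offset": [0, 0, 0], "yaw": 0}, {"offset": [0, 0, 0], "yaw": 0}], claw=1, force=20)

```text
clock: 23.2
tcp_pos: [0.3566, 0.3202, 0.0618]
orientation: [0.707, -0.011, 0.707, 0.011]
wrist_force: [-0.5, -0.7, -0.0]
finger_gap: 0.0856
```

servo_tool(increments=[{"offset": [-0.5, 0, 0], "yaw": 0}, {"offset": [-1.5, 0, 0], "yaw": 0}, {"offset": [-3, 0, 0], "yaw": 0}, {"offset": [-5, 0, 0], "yaw": 0}, {"offset": [-8, 0, 0], "yaw": 0}, {"offset": [-11, 0, 0], "yaw": 0}, {"offset": [-14, 0, 0], "yaw": 0}, {"offset": [-16, 0, 0], "yaw": 0}])

```text
clock: 24.0
tcp_pos: [0.3572, 0.3206, 0.2251]
orientation: [0.708, -0.01, 0.706, 0.012]
wrist_force: [0.1, 0.1, 0.5]
finger_gap: 0.0851
```

```bash
python3 - <<'E'
from h import *
snap('16')
s=env.get_state();print(s['tcp_pos'],s['wrist_force'],s['clock'])
a=cv2.imread('pics/side_16.png')[200:320,180:300]; b=cv2.imread('pics/top_16.png')[150:260,80:190]
r=lambda a:cv2.resize(a,(400,400),interpolation=cv2.INTER_CUBIC)
cv2.imwrite('pics/c21.png',np.hstack([r(a),r(b)]))
W=[]
for n in('side','top'):
  d=np.load(n+'_16.npy'); k,D,T=K(n)
  vv,uu=np.nonzero(d>0); p=cv2.undistortPoints(np.stack([uu,vv],1).astype(float)[:,None],k,D)[:,0]
  W.append((np.stack([p[:,0],-p[:,1],-np.ones(len(p))],1)*d[vv,uu][:,None])@T[:3,:3].T+T[:3,3])
from scipy.optimize import least_squares
for nm,w in(('side',W[0]),('top',W[1])):
  for lo,hi,r_ in((.02,.06,.041),(.06,.1,.041),(.1,.14,.041),(.145,.16,.043)):
    m=(w[:,2]>lo)&(w[:,2]<hi)&(np.hypot(w[:,0]-.441,w[:,1]-.324)<.052)&(w[:,0]>.405); q=w[m]
    if len(q)>20: print(nm,lo,hi,len(q),least_squares(lambda c:np.hypot(q[:,0]-c[0],q[:,1]-c[1])-r_,[.441,.324],loss='soft_l1',f_scale=.002).x.round(4))
w=np.concatenate(W); m=(np.hypot(w[:,0]-.441,w[:,1]-.324)<.05)&(w[:,2]<.2); print('rim z',np.percentile(w[m][:,2],99))
m=(np.hypot(w[:,0]-.573,w[:,1]+.048)<.04)&(w[:,2]<.2); print('platform z',np.median(w[m][:,2]))
E
```

```text
[0.35827908 0.32127572 0.22581447] [-0.60617125  0.05160335 -0.35919949] 24.1
side 0.02 0.06 323 [0.4409 0.3261]
side 0.06 0.1 329 [0.4408 0.3258]
side 0.1 0.14 493 [0.4393 0.3273]
side 0.145 0.16 333 [0.4367 0.3292]
top 0.02 0.06 192 [0.4389 0.3176]
top 0.06 0.1 152 [0.4394 0.3203]
top 0.1 0.14 164 [0.4387 0.3208]
top 0.145 0.16 234 [0.4405 0.3237]
rim z 0.1601613821915497
platform z 0.04425286679911988
```

View pics/c21.png

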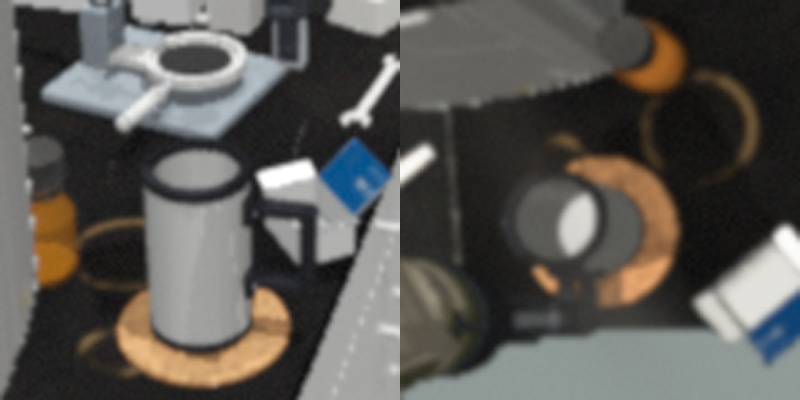

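```bash
python3 -c "
from workcell import env
print(env.hand_in())"
```

```text
the job is handed in; nothing more can be done
None
```

The platform is all the way down, and the Dewar jug stands upright on the cork pad. I handed the job in at about 24 s, with the gripper open and clear of everything.

**How it went:** I gripped the lift bar and drove it down until it met the lower stop, about 100 mm of travel and 33 N at the end. I then took the jug by its handle, lifted it about 23 mm and drew it straight back, clear of the glass. I carried it over, lowered it until I felt it touch the pad (about 9 N), and let go.

**Last checks:**
- **Jug:** its centre measures about (0.440, 0.324) m, and the pad's centre is about (0.440, 0.325) m. Its rim is 0.160 m high; the text's sizes give 0.158 m.
- **Platform:** it measures 0.044 m above the bench, against 0.045 m at the lower stop.
- **Glass:** the wrist force never showed any contact with it. I estimated the closest gap, between wrist and glass, at about 13 mm.
- **Other items:** the spanner, amber bottle and vial carton looked undisturbed in the last close-ups. The filter box, wash bottle and small bottle were last seen in place before the jug was put down. I did not measure any of them.

**What disagreed:**
- **Fingertips:** they sit about 36 mm higher than the reported TCP. My first close on the bar missed because of this, harmlessly, and I corrected for it from then on.
- **Gripper opening:** it reads about 2 mm too small.
- **Side camera:** for the pad and for the jug's rim it gives positions up to about 15 mm from the top camera's in y. For the final placing I relied on both cameras showing the jug and pad in line with each other.

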